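# Turn up the stirring hotplate by four clicks and start it

### The job

With a closed fingertip, push the orange lug of the hotplate's black click-stop dial round clockwise (seen from above) exactly four clicks on from where it stands now, and leave it resting in that fourth click. Then press the green button fully down and let it come back up. Do not press green before the dial is set, never press the red button, do not pinch the lug, and do not shift or pick up any of the things standing around.

Things in the scene. Friction and masses are not known exactly. Their poses are not given: they have to be found in the camera images.
- hotplate: white stirring hotplate fixed on the bench, 260 x 360 mm, flat deck 80 mm above the bench. Origin at the centre of its underside; x to its rear (away from the robot), y to its left, z up. In this frame the dial axis is at x -30, y -90 mm; the two buttons are at x -55 mm, y +55 and +125 mm (which is green varies); a steel heating plate 100 x 100 mm at x +70, y +115 mm stands 8 mm above the deck with a beaker on it; a small weight stands on the deck near x +65, y 0 mm
- dial_axis (a point): point on the dial's vertical axis of rotation, at half the lug's height (26 mm above the deck). The dial is a black disc of 110 mm diameter whose flat top is 13 mm above the deck; nothing but the lug stands on it
- lug (a point): point in the orange finger lug, 40 mm from the dial axis at half its height (26 mm above the deck). The lug is a radial bar 14 mm thick, reaching from 17 to 51 mm from the axis, upright from the disc's top (13 mm above the deck) to 39 mm above the deck, with a white line on top. x points radially outwards; the clockwise push goes against its y side (the +y face, 7 mm from this point, is the one to push, towards -y)
- dial (a joint): dial angle in rad, 0 in the click where it starts, grows clockwise seen from above; a click every 0.5236 rad (30 degrees), marked by ticks round the disc: two clicks back and seven forward to hard stops. Pushed at the lug it takes about 4 to 7 N to leave a click; past half-way the push falls off and it snaps on to the next click by itself and stays there
- start_top (a point): centre of the top of the green button: cap 26 mm in diameter in a small grey housing on the deck, travel 6 mm downwards, sprung, about 5 N when fully down; it springs back up
- start (a joint): green button travel in m, 0 up, 0.006 fully down
- stop_top (a point): centre of the top of the red button, same make, not to be pressed; the two are 70 mm apart
- stop (a joint): red button travel in m, 0 up, 0.006 fully down
- beaker: open glass beaker, 60 mm wide, 65 mm high, on the steel heating plate; origin at its underside; bystander
- weight: brass weight with a knob, 30 mm wide, 38 mm high, on the deck; origin at its underside; bystander
- bowl: steel bowl, 100 mm wide, 45 mm high, on the bench right of the hotplate; bystander
- jar: closed jar with a blue cap, 60 mm wide, 80 mm high, on the bench left of the hotplate; bystander
- spatula: steel spatula about 180 mm long lying on the bench left of the hotplate; bystander
- vial: small amber bottle with a red cap, 36 mm wide, 60 mm high, on the bench right of the hotplate; bystander

How it is judged (in metres and radians):
On the way, in this order (a step that is already met when the one before it is completed fails the run):
1. the dial rests four clicks clockwise of where it started (value of joint dial between 1.944 and 2.244 rad and velocity of joint dial between -0.1 and 0.1 rad/s), for 0.3 s.
2. the green button is pressed down (value of joint start above 0.0045 m), for 0.05 s.
At the end, for the whole second after the job is handed in: the dial rests exactly four clicks clockwise of its start (2.094 rad, to within 0.15 rad), green was pressed after that and is up again, red is up, and every bystander is within 20 mm of its place (all of step 1 and value of joint each of start, stop below 0.0015 m and distance of each of beaker, weight, bowl, jar, spatula, vial from where it was at the start of the episode below 0.02 m); the robot touches nothing.
It fails at once if the green button is pressed while the dial is not four clicks on (value of joint start above 0.003 m and not (value of joint dial between 1.944 and 2.244 rad)).
It fails at once if the red button is pressed (value of joint stop above 0.003 m).
It fails at once if the lug is pinched from both sides (contact force between the fingers and dial_c1 above 2 N and contact force between the fingers and dial_c2 above 2 N).
It fails at once if a bystander is shifted by more than 20 mm or lifted (distance of any of beaker, weight, bowl, jar, spatula, vial from where it was at the start of the episode above 0.02 m).
It also fails if it takes over 48 s, if anything falls off the work surface, if the arm or the gripper's body presses on something with over 40 N, if the wrist force passes 120 N, or if a joint passes its speed limit or range.

### The arm

A 6-joint arm with a two-finger parallel gripper is mounted at the origin on the work surface. World frame = base frame: x ahead of the robot, y to its left, z up, the work surface at z = 0. Lengths are in m, angles in degrees, forces in N, time in s.
With the tool pointing down it reaches from about 0.3 to 0.75 m from the base axis. Payload 8.5 kg.
Tool frame: the origin (TCP) lies at the very end of the fingers, on their centre line; the grasp point (between the pads) lies 19 mm behind it (grip_depth is the distance from the TCP to the grasp point, in m); z points along the fingers, y is the direction in which the jaws open and shut (so a half turn about z gives the same grasp; the last joint's range is limited). The gripper opens to 85 mm and grips with 20 to 120 N. Pads are 22 mm wide; open, the fingers measure 114 mm over their backs; the gripper's body (76 mm by 85 mm) begins 54 mm behind the grasp point. The pads swing forward as they close: fully open they stand 13 mm farther back than shut.
Start: joints at [55.273, 21.807, 74.336, -0, 83.858, -12.336], TCP at [0.21, 0.509, 0.231] pointing down, gripper open.
Joint ranges: [-178.18, 178.18], [-50.72, 133.34], [12.68, 142.11], [-81.47, 261.47], [9.98, 163.14], [-165.26, 165.26]. Speed limits (degrees/s): [136.94, 136.94, 180, 180, 180, 180].

### API

Orientations are given as a 3x3 rotation matrix whose columns are the frame's x, y, z axes.
In Python, from rig import observe, get_image, close_job, silhouettes, grip_depth gives the robot as it stands. The module is installed in compiled form; this text tells all that it offers.
- The arm moves only by the shell command python3 -m crank 'ROWS' [FORCE]. ROWS is a JSON object of lists of equal length, an entry for each row: "slide": the shift along the tool's x, y, z in m, a list of three; "roll": the turn about the tool's z in rad; "grip": the finger opening in m, from 0 to 0.0854. A call has exactly 8 rows; each row is the pose to reach, as a shift and turn from the pose commanded when the call began, along the tool's axes at that moment; what a row does not reach only later rows make up. A row lasts 1/10 s, in which the tool goes at most 50 mm and 8.59 degrees, less where a joint would pass 70% of its speed; a pose out of reach is approached as far as the arm can. A call with a gripper value outside its range is refused whole. The fingers move at their own pace and stop on an object; FORCE is the grip in N (left out, the last holds). Time passes only in rows, so rows that repeat a pose let the fingers close, or fill a call up. It gives the time, the measured TCP pose, the force and the opening at its end, in the units of the state.
- observe(): the state, without advancing time (a new reading comes with each control period).
- get_image(name): name is "scene" or "top"; returns a dict with "frame" (400x640x3 uint8, red, green, blue), "fx", "fy", "cx", "cy" (pixels), "xyz" and "rotation" of the camera in the world. Camera axes: x right, y down, z forward; pixel columns grow to the right and rows downward; lengths in m; the calibration is good to about 2 mm. A picture is of the moment at which its call begins. There is no depth.
- close_job(): hands the job in, once; it reports no verdict.
Trained networks look in a picture, given as the dict that the camera call returned (one of the last four; its "shot" number tells which), for a name from the list of things; names that differ only in an ending like _2 or _b are one class to them, and where a whole thing is asked for, a point or a joint stands for the part that bears it (a point fixed in the world has none). Each returns a list of dicts, best first, with "confidence" (0 to 1); they miss things now and then, are a little off and sometimes report something else, mostly with a low value. They report only what shows in the picture. A call takes as long as a camera call.
- silhouettes(target, picture): "pixels" (400x640 bool, what is visible of it) and "box" ([centre column, centre row, width, height] in pixels, round what is visible of it).
The state is a dict: "time_s": time; "q": joint angles; "qvel": joint speeds; "joint_efforts": joint torques, N m; "position": TCP position; "tool_rot": TCP orientation; "ft_force": force on the tool from outside, world axes, zero at the start; "wrist_torque": the same for the moment, N m; "grip_width": finger opening in m.
Only numpy, scipy, OpenCV 4.12 (cv2) and the standard library are available. Lean on these libraries where they do the work, as an engineer would, in place of code of your own. Each camera call takes 0.05 s, during which the arm holds its last target.

## Working session

There is one attempt and no reset: what is moved stays moved. The work goes in short steps, Python scripts to look and compute and a shell command to move; the robot and the scene stay as the last step left them, time stands still between calls to the robot, and variables do not carry over. Pictures are saved under pics/ and viewed, and the job is handed in when it is done.

```bash
mkdir -p pics
cat > h.py <<'E'
import numpy as np,cv2,pickle
from rig import *
def ray(p,u,v):
    R=np.array(p["rotation"]);d=R@np.array([(u-p["cx"])/p["fx"],(v-p["cy"])/p["fy"],1]);return np.array(p["xyz"]),d
def atz(p,u,v,z):
    o,d=ray(p,u,v);return o+d*(z-o[2])/d[2]
def proj(p,X):
    c=np.array(p["rotation"]).T@(np.array(X)-np.array(p["xyz"]));return p["fx"]*c[0]/c[2]+p["cx"],p["fy"]*c[1]/c[2]+p["cy"]
E
python3 - <<'E'
from h import *
for n in("top","scene"):
    p=get_image(n);pickle.dump(p,open(n+".pkl","wb"))
    cv2.imwrite(f"pics/{n}1.png",p["frame"][:,:,::-1]);print(n,p["xyz"],np.round(p["rotation"],3).tolist(),p["fx"],p["cx"],p["cy"])
    for t in("hotplate","dial_axis","lug","dial","start_top","stop_top","weight","beaker"):
        try:
            for r in silhouettes(t,p)[:2]:print(t,round(r["confidence"],2),np.round(r["box"],1),r["pixels"].sum())
        except Exception as e:print(t,e)
s=observe();print(s)
E
```

```text
top [0.40563977 0.07615757 0.96469862] [[-0.024, -0.988, 0.152], [-0.999, 0.021, -0.025], [0.021, -0.153, -0.988]] 378.28884294908755 318.4770908257245 207.9875154598668
hotplate 0.63 [373.1 201.5 161.5 129.7] 12340
hotplate 0.34 [411.  217.7  50.3  49.8] 1737
dial_axis 0.59 [411.4 215.   49.9  48.6] 1781
lug 0.91 [410.1 215.8  46.9  42.8] 1682
dial 0.85 [411.5 216.7  48.2  44.8] 1721
stop_top 0.73 [328.6 156.9  28.9  28.6] 599
weight 0.56 [379.2 171.1  11.4  14.2] 127
beaker 0.58 [328.9 159.6  29.3  32.9] 657
scene [ 1.14560534 -0.11307273  0.76171572] [[0.319, 0.695, -0.645], [0.948, -0.245, 0.204], [-0.017, -0.676, -0.737]] 401.97629738005816 326.05391357071113 202.31621889122846
hotplate 0.55 [265.6 237.3 180.2 125. ] 14204
hotplate 0.21 [221.8 220.7  53.8  42.8] 1590
dial_axis 0.58 [221.1 216.9  52.4  36.6] 1634
lug 0.84 [221.1 218.3  55.4  40.8] 1570
lug 0.45 [173.4 207.8  16.4  23.1] 289
dial 0.91 [221.7 217.7  51.3  42.2] 1624
start_top 0.46 [286.2 199.6   7.3  11.4] 75
stop_top 0.41 [372.5 199.5  60.7  50. ] 988
weight 0.63 [322.8 227.1  34.3  39.3] 986
weight 0.54 [261.1 242.4  18.6  20.9] 249
beaker 0.72 [321.8 227.1  34.2  36.3] 910
{'time_s': 0.9, 'q': array([ 5.52718424e+01,  2.18065634e+01,  7.43351444e+01,  1.66831512e-03,
        8.38580929e+01, -1.23376802e+01]), 'qvel': array([ 0.04162227,  0.02656119, -0.02367291, -0.01671863, -0.08601161,
        0.06737771]), 'joint_efforts': array([ 1.72888605e-03, -4.48311710e+01, -2.31463444e+01, -6.20479591e-05,
        4.82924825e-04,  2.99469228e-06]), 'position': array([0.20950806, 0.50851855, 0.23132673]), 'tool_rot': array([[-9.24608168e-01,  3.80919592e-01, -2.18114946e-05],
       [ 3.80919591e-01,  9.24608168e-01,  1.93517448e-05],
       [ 2.75385448e-05,  9.58435571e-06, -1.00000000e+00]]), 'ft_force': array([-0.03083317, -0.51138878,  0.27822877]), 'wrist_torque': array([-0.00933309, -0.01188136, -0.06300036]), 'grip_width': 0.08513590947959744}
```

Run:
```python
import cv2
a=cv2.imread("pics/top1.png");b=cv2.imread("pics/scene1.png")
cv2.imwrite("pics/top1c.png",cv2.resize(a[110:290,260:480],None,fx=3.6,fy=3.3,interpolation=cv2.INTER_CUBIC)[:600])
cv2.imwrite("pics/scene1c.png",cv2.resize(b[150:330,150:400],None,fx=3.2,fy=3.2,interpolation=cv2.INTER_CUBIC))
```

```text
(no output)
```

View pics/top1.png

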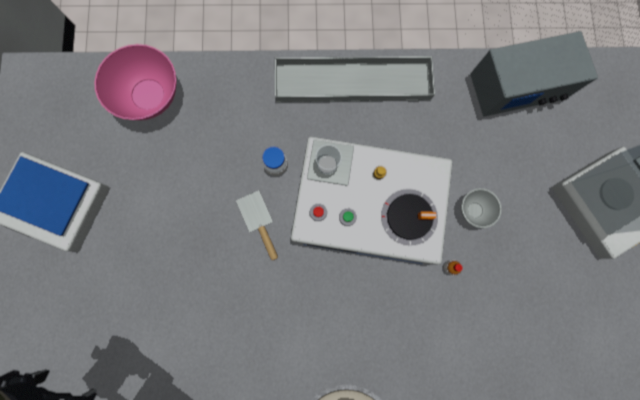

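View pics/top1c.png

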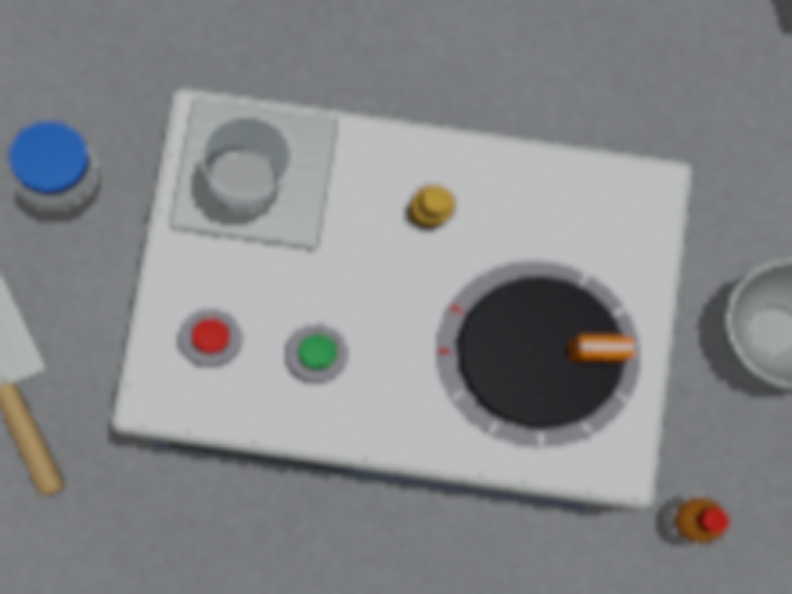

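View pics/scene1c.png

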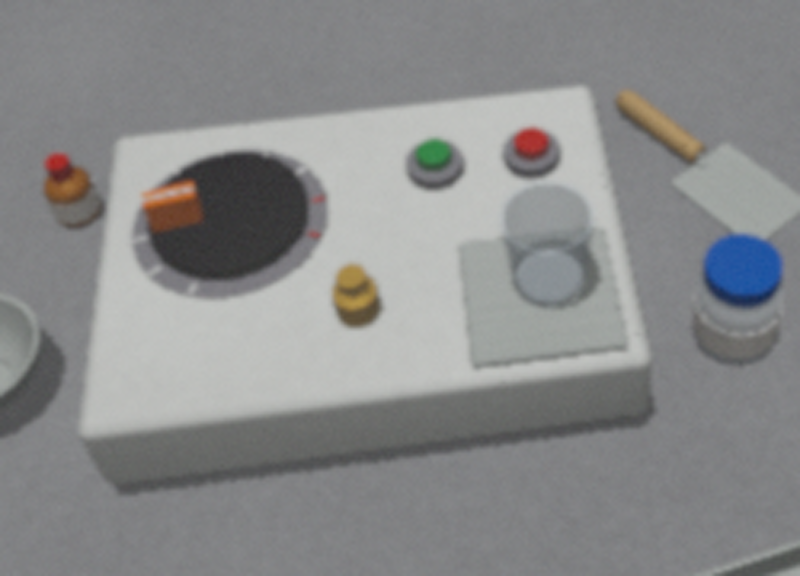

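The top view shows the lug pointing right (about 428,215), i.e. towards world -y. The dial centre is near (411,216), green at (348,216), red at (318,212), and the vial and bowl are to the right of the plate. The scene view agrees. Next I measure these points and fit the hotplate pose.

```bash
cat > meas.py <<'E'
from h import *
from scipy.optimize import least_squares
def cents(p):
    f=p["frame"];hsv=cv2.cvtColor(f,cv2.COLOR_RGB2HSV).astype(int);H,S,V=hsv[...,0],hsv[...,1],hsv[...,2]
    out={}
    for n,m in dict(green=(abs(H-70)<15)&(S>120),red=((H<5)|(H>174))&(S>150)&(V>90),orange=(H>5)&(H<=15)&(S>150),black=(V<65)).items():
        k,l,st,c=cv2.connectedComponentsWithStats(m.astype(np.uint8))
        out[n]=[(int(st[i,4]),np.round(c[i],2)) for i in np.argsort(-st[:,4]) if i>0 and st[i,4]>15][:6]
    return out
E
python3 - <<'E'
from meas import *
for n in("top","scene"):
    p=pickle.load(open(n+".pkl","rb"))
    c=cents(p);print(n)
    for k in c:
        for a,uv in c[k]:
            z={"green":.1,"red":.1,"orange":.112,"black":.093}[k]
            print(k,a,uv,np.round(atz(p,*uv,z),4))
E
```

```text
top
green 72 [347.83 216.1 ] [ 0.5184 -0.0127  0.1   ]
red 73 [317.99 211.44] [0.5307 0.056  0.1   ]
red 39 [458.   267.28] [ 0.3956 -0.2596  0.1   ]
orange 75 [424.21 215.36] [ 0.5148 -0.1866  0.112 ]
orange 34 [455.24 267.53] [ 0.3953 -0.2487  0.112 ]
black 2419 [510.92  91.62] [ 0.8214 -0.4292  0.093 ]
black 1555 [ 33.55 388.05] [0.1628 0.6738 0.093 ]
black 1496 [408.33 216.61] [ 0.5151 -0.1549  0.093 ]
black 514 [353.06  60.7 ] [ 0.9085 -0.0405  0.093 ]
black 491 [349.42  98.62] [ 0.8089 -0.0277  0.093 ]
black 346 [67.57 35.55] [0.9839 0.6641 0.093 ]
scene
green 50 [285.08 197.48] [ 0.5217 -0.0128  0.1   ]
red 53 [315.72 194.04] [0.5346 0.056  0.1   ]
red 24 [167.33 200.88] [ 0.443  -0.2671  0.1   ]
orange 80 [203.32 214.82] [ 0.524  -0.1935  0.112 ]
orange 60 [170.68 207.78] [ 0.4795 -0.2587  0.112 ]
black 7987 [71.9  31.22] [-0.595  -0.5565  0.093 ]
black 6419 [138.19  57.23] [-0.2939 -0.3205  0.093 ]
black 4724 [423.31  32.22] [-0.1211  0.6765  0.093 ]
black 1843 [344.4   10.28] [-0.4057  0.4745  0.093 ]
black 1636 [597.17 358.6 ] [1.0401 0.3815 0.093 ]
black 1213 [223.65 217.88] [ 0.5297 -0.1546  0.093 ]
```

Run:
```python
from meas import *
P={n:pickle.load(open(n+".pkl","rb")) for n in("top","scene")}
def tri(a,b):
    A=[];r=[]
    for n,uv in(("top",a),("scene",b)):
        o,d=ray(P[n],*uv);d/=np.linalg.norm(d);M=np.eye(3)-np.outer(d,d);A.append(M);r.append(M@o)
    A=np.vstack(A);r=np.hstack(r);x=np.linalg.lstsq(A,r,rcond=None)[0];return np.round(x,4),np.round(np.linalg.norm(A@x-r),4)
C={n:cents(P[n]) for n in P}
g=tri(C["top"]["green"][0][1],C["scene"]["green"][0][1]);r=tri(C["top"]["red"][0][1],C["scene"]["red"][0][1]);print("g",g,"r",r)
yh=(r[0]-g[0])[:2];print("sep",np.linalg.norm(yh));yh/=np.linalg.norm(yh);xh=np.array([yh[1],-yh[0]])
print("yaw",np.degrees(np.arctan2(xh[1],xh[0])))
print("dial from buttons",g[0][:2]+.025*xh-.145*yh)
# disc ellipse
for n,seed in(("top",(405,216)),("scene",(228,218))):
    p=P[n];f=p["frame"];V=f.max(2);o=cv2.cvtColor(f,cv2.COLOR_RGB2HSV)
    m=(V<80).astype(np.uint8);k,l=cv2.connectedComponents(m);m=(l==l[seed[1],seed[0]])
    pts=np.argwhere(m)[:,::-1].astype(np.int32);hull=cv2.convexHull(pts)
    mm=np.zeros(V.shape,np.uint8);cv2.fillPoly(mm,[hull],1)
    cs=cv2.findContours(mm,cv2.RETR_EXTERNAL,cv2.CHAIN_APPROX_NONE)[0][0][:,0]
    W=np.array([atz(p,*c,.093)[:2] for c in hull[:,0]])
    # circle fit R free
    s=least_squares(lambda q:np.hypot(*(W-q[:2]).T)-q[2],[.518,-.158,.055],loss="soft_l1",f_scale=.001)
    print(n,"disc",np.round(s.x,4),"rms",np.std(s.fun))
    # lug line: white/ orange pixels
    H=o[...,0].astype(int);om=((H>3)&(H<=18)&(o[...,1]>80));k,l,st,c=cv2.connectedComponentsWithStats(om.astype(np.uint8))
    for i in range(1,k):
        if st[i,4]>40 and abs(c[i]-np.array(seed)).max()<35:print("lug comp",st[i],c[i],"at .112",atz(p,*c[i],.112))
# white deck check: project corners
ctr=g[0][:2]+.055*xh-.055*yh
for n in P:
    print(n,[tuple(np.round(proj(P[n],[*(ctr+a*xh+b*yh),.08]),1)) for a in(-.13,.13) for b in(-.18,.18)])
```

```text
g (array([ 0.5189, -0.0126,  0.0971]), np.float64(0.0005)) r (array([0.5314, 0.0564, 0.0966]), np.float64(0.0007))
sep 0.07012310603502957
yaw -10.268305798010202
dial from buttons [ 0.51765219 -0.1597341 ]
top disc [ 0.5159 -0.1578  0.0539] rms 0.0005000086960667042
lug comp [417 210  19  11 143] [425.75524476 214.93706294] at .112 [ 0.51570458 -0.19017471  0.112     ]
scene disc [ 0.5237 -0.1589  0.0549] rms 0.0013113295417822653
lug comp [195 206  19  17 225] [203.90222222 214.21333333] at .112 [ 0.52262651 -0.192061    0.112     ]
top [(np.float64(442.0), np.float64(264.3)), (np.float64(289.4), np.float64(240.2)), (np.float64(453.1), np.float64(157.6)), (np.float64(307.1), np.float64(134.7))]
scene [(np.float64(184.7), np.float64(191.2)), (np.float64(334.0), np.float64(174.4)), (np.float64(172.5), np.float64(285.9)), (np.float64(354.3), np.float64(261.8))]
```

```bash
cat > go.py <<'E'
from h import *
A=np.array([.5175,-.159]);L0=-91.4
def goal(x,y,z,yaw):
    s=observe();R=s["tool_rot"];d=R.T@(np.array([x,y,z])-s["position"])
    y0=np.degrees(np.arctan2(R[1,0],R[0,0]));r=-((yaw-y0+180)%360-180)
    return np.round(d,4),round(np.radians(r),3)
def push(dial,gap=0.,r=.038,z=.1):  # finger pose when its leading face is gap behind lug face at dial deg
    a=np.radians(L0-dial);u=np.array([np.cos(a),np.sin(a)]);t=np.array([u[1],-u[0]])
    c=A+r*u-(.018+gap)*t
    return c[0],c[1],z,L0-dial-90
def st():
    s=observe();R=s["tool_rot"];print("t",round(s["time_s"],2),"p",np.round(s["position"],4),"yaw",round(np.degrees(np.arctan2(R[1,0],R[0,0])),2),"f",np.round(s["ft_force"],2),"tilt",np.round(R[2],4),"w",round(s["grip_width"],4),"q",np.round(s["q"],1))
E
python3 - <<'E'
from go import *
st();print(push(0,.012));print(goal(*push(0,.014,z=.2)))
E
```

```text
t 0.9 p [0.2095 0.5085 0.2313] yaw 157.61 f [-0.03 -0.51  0.28] tilt [ 0.  0. -1.] w 0.0851 q [ 55.3  21.8  74.3   0.   83.9 -12.3]
(np.float64(0.5465626219236346), np.float64(-0.19772162195626455), 0.1, -181.4)
(array([-0.5825, -0.5239,  0.0313]), np.float64(-0.366))
```

```bash
python3 -m crank '{"slide":[[-0.03,-0.03,0],[-0.065,-0.058,0],[-0.1,-0.09,0],[-0.135,-0.12,0],[-0.17,-0.15,0],[-0.205,-0.18,0],[-0.24,-0.21,0],[-0.27,-0.24,0]],"roll":[0,0,0,0,0,0,0,0],"grip":[0,0,0,0,0,0,0,0]}' 40
python3 - <<'E'
from go import *
st();print(goal(*push(0,.014,z=.2)))
E
```

```text
time_s: 1.7
position: [0.3685, 0.1819, 0.2315]
tool_rot: [[-0.924, 0.381, 0.001], [0.381, 0.924, 0.0], [-0.001, 0.0, -1.0]]
ft_force: [1.4, 0.7, 0.0]
grip_width: -0.0
t 1.7 p [0.3685 0.1819 0.2315] yaw 157.59 f [1.39 0.66 0.02] tilt [-8.e-04  4.e-04 -1.e+00] w -0.0 q [  9.7   7.7  94.3  -0.   78.  -57.9]
(array([-0.3112, -0.2824,  0.0317]), np.float64(-0.367))
```

```bash
python3 -m crank '{"slide":[[-0.035,-0.03,0],[-0.07,-0.065,0],[-0.105,-0.095,0],[-0.14,-0.13,0],[-0.175,-0.16,0],[-0.21,-0.19,0],[-0.245,-0.22,0.005],[-0.28,-0.255,0.01]],"roll":[0,-0.05,-0.1,-0.15,-0.2,-0.26,-0.32,-0.367],"grip":[0,0,0,0,0,0,0,0]}'
python3 - <<'E'
from go import *
st();print(goal(*push(0,.014,z=.2)))
E
```

```text
time_s: 2.5
position: [0.5302, -0.1604, 0.2213]
tool_rot: [[-1.0, 0.021, 0.001], [0.021, 1.0, -0.0], [-0.001, -0.0, -1.0]]
ft_force: [0.1, -0.2, -0.0]
grip_width: 0.0001
t 2.5 p [ 0.5302 -0.1604  0.2213] yaw 178.78 f [ 0.11 -0.16 -0.01] tilt [-6.e-04 -1.e-04 -1.e+00] w 0.0001 q [ -29.1   22.6   74.8    0.    82.6 -117.9]
(array([-0.0192, -0.037 ,  0.0213]), np.float64(0.003))
```

```bash
python3 -m crank '{"slide":[[-0.01,-0.018,0.02],[-0.019,-0.037,0.04],[-0.019,-0.037,0.065],[-0.019,-0.037,0.085],[-0.019,-0.037,0.085],[-0.019,-0.037,0.085],[-0.019,-0.037,0.085],[-0.019,-0.037,0.085]],"roll":[0,0,0,0,0,0,0,0],"grip":[0,0,0,0,0,0,0,0]}'
python3 - <<'E'
from go import *
st();print(goal(*push(0,.014,z=.1)))
for n in("top","scene"):
    p=get_image(n);b=p["frame"][:,:,::-1]
    c=b[150:290,340:500] if n=="top" else b[120:290,140:330]
    X=push(0,.014,z=.136);print(n,proj(p,X[:3]))
    cv2.imwrite(f"pics/{n}2.png",cv2.resize(c,None,fx=3.5,fy=3.5,interpolation=cv2.INTER_CUBIC))
E
```

```text
time_s: 3.3
position: [0.548, -0.1962, 0.1376]
tool_rot: [[-1.0, 0.024, 0.002], [0.024, 1.0, -0.001], [-0.002, -0.001, -1.0]]
ft_force: [0.6, -0.0, 0.9]
grip_width: -0.0
t 3.3 p [ 0.548  -0.1962  0.1376] yaw 178.65 f [ 0.57 -0.02  0.94] tilt [-0.002  -0.0012 -1.    ] w -0.0 q [ -31.3   29.6   77.7   -0.    72.7 -120. ]
(array([-0.0005, -0.0015,  0.0376]), np.float64(0.001))
top (np.float64(431.3621125234014), np.float64(198.88801324250315))
scene (np.float64(199.85071558729067), np.float64(216.27840702116282))
```

View pics/top2.png

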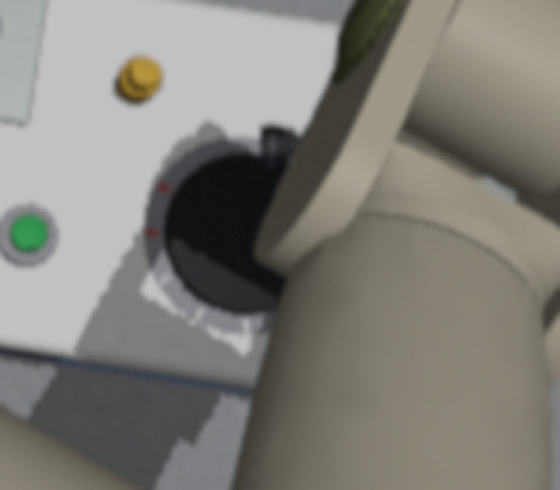

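View pics/scene2.png

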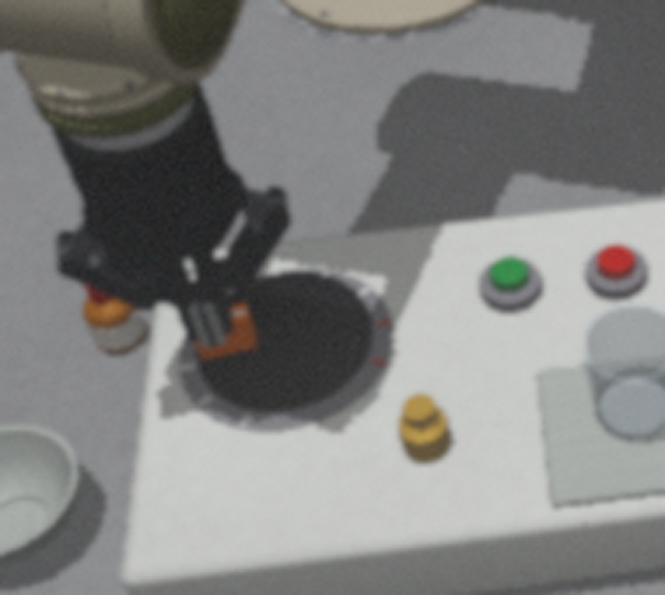

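The fingertip shows at scene (200.6,217) against a predicted (199.9,216.3), just behind the lug, so the calibration holds. Descending now.

```bash
python3 -m crank '{"slide":[[0,-0.001,0.006],[0,-0.001,0.012],[0,-0.001,0.018],[0,-0.001,0.024],[0,-0.001,0.03],[0,-0.001,0.035],[0,-0.001,0.035],[0,-0.001,0.035]],"roll":[0,0,0,0,0,0,0,0],"grip":[0,0,0,0,0,0,0,0]}'
python3 - <<'E'
from go import *
st()
for d in(5,15,25):print(d,goal(*push(d,0,z=.102)))
E
```

```text
time_s: 4.2
position: [0.5476, -0.1971, 0.1014]
tool_rot: [[-1.0, 0.024, 0.0], [0.024, 1.0, -0.0], [-0.0, -0.0, -1.0]]
ft_force: [-0.1, 0.4, 0.5]
grip_width: -0.0001
t 4.2 p [ 0.5476 -0.1971  0.1014] yaw 178.63 f [-0.11  0.36  0.46] tilt [-1.e-04 -0.e+00 -1.e+00] w -0.0001 q [ -31.4   31.9   80.2    0.    67.9 -120.1]
5 (array([ 0.0164, -0.002 , -0.0006]), np.float64(0.088))
15 (array([ 0.0235, -0.004 , -0.0006]), np.float64(0.262))
25 (array([ 0.0308, -0.0046, -0.0006]), np.float64(0.437))
```

Run:
```python
from go import *
for d in(-10,-5,0,4,8,12,16,20,24):print(d,goal(*push(d,0,z=.102)))
```

```text
-10 (array([ 0.0067,  0.0031, -0.0006]), np.float64(-0.174))
-5 (array([ 0.0098,  0.0011, -0.0006]), np.float64(-0.087))
0 (array([ 0.0131, -0.0006, -0.0006]), np.float64(0.001))
4 (array([ 0.0158, -0.0018, -0.0006]), np.float64(0.07))
8 (array([ 0.0185, -0.0027, -0.0006]), np.float64(0.14))
12 (array([ 0.0214, -0.0035, -0.0006]), np.float64(0.21))
16 (array([ 0.0242, -0.0041, -0.0006]), np.float64(0.28))
20 (array([ 0.0271, -0.0045, -0.0006]), np.float64(0.35))
24 (array([ 0.0301, -0.0046, -0.0006]), np.float64(0.419))
```

```bash
python3 -m crank '{"slide":[[0.005,0,0],[0.009,0,0],[0.013,-0.001,0],[0.016,-0.002,0],[0.0185,-0.003,0],[0.0185,-0.003,0],[0.0185,-0.003,0],[0.0185,-0.003,0]],"roll":[0,0,0,0.07,0.14,0.14,0.14,0.14],"grip":[0,0,0,0,0,0,0,0]}'
python3 - <<'E'
from go import *
st()
for d in(12,16,20,22,24):print(d,goal(*push(d,0,z=.102)))
E
```

```text
time_s: 5.0
position: [0.5289, -0.1998, 0.1015]
tool_rot: [[-0.987, 0.163, 0.0], [0.163, 0.987, -0.0], [-0.0, -0.0, -1.0]]
ft_force: [0.6, 0.5, 0.5]
grip_width: -0.0
t 5.0 p [ 0.5289 -0.1998  0.1015] yaw 170.63 f [0.63 0.45 0.53] tilt [-2.e-04 -2.e-04 -1.e+00] w -0.0 q [ -32.7   30.4   83.    -0.    66.5 -113.3]
12 (array([ 0.0026, -0.0008, -0.0005]), np.float64(0.07))
16 (array([ 0.0053, -0.0018, -0.0005]), np.float64(0.14))
20 (array([ 0.0082, -0.0025, -0.0005]), np.float64(0.21))
22 (array([ 0.0096, -0.0029, -0.0005]), np.float64(0.245))
24 (array([ 0.0111, -0.0031, -0.0005]), np.float64(0.28))
```

Run:
```python
from go import *
for n in("top","scene"):
    p=get_image(n);b=p["frame"][:,:,::-1]
    c=b[150:290,340:500] if n=="top" else b[170:270,150:290]
    cv2.imwrite(f"pics/{n}3.png",cv2.resize(c,None,fx=5,fy=5,interpolation=cv2.INTER_CUBIC))
```

```text
(no output)
```

View pics/scene3.png

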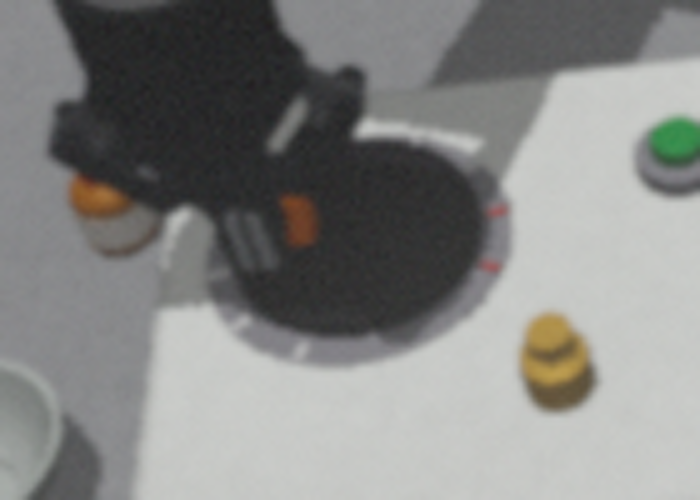

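The lug (orange at scene 210,214) has not visibly moved, and the force is about 0. The finger stands just behind it, so I continue.

```bash
python3 -m crank '{"slide":[[0.001,0,0],[0.002,-0.001,0],[0.003,-0.001,0],[0.004,-0.0015,0],[0.005,-0.002,0],[0.005,-0.002,0],[0.005,-0.002,0],[0.005,-0.002,0]],"roll":[0.035,0.07,0.1,0.12,0.14,0.14,0.14,0.14],"grip":[0,0,0,0,0,0,0,0]}'
python3 - <<'E'
from go import *
st()
for d in(12,16,20,22,24):print(d,goal(*push(d,0,z=.102)))
E
```

```text
time_s: 5.9
position: [0.5236, -0.201, 0.1014]
tool_rot: [[-0.954, 0.299, -0.0], [0.299, 0.954, -0.0], [0.0, -0.0, -1.0]]
ft_force: [1.8, -1.0, 0.3]
grip_width: -0.0004
t 5.9 p [ 0.5236 -0.201   0.1014] yaw 162.61 f [ 1.84 -1.04  0.29] tilt [ 1.e-04 -4.e-04 -1.e+00] w -0.0004 q [ -33.1   30.1   83.8   -0.    66.2 -105.7]
12 (array([-0.0022,  0.0016, -0.0006]), np.float64(-0.07))
16 (array([ 0.0004,  0.0002, -0.0006]), np.float64(0.0))
20 (array([ 0.0031, -0.0009, -0.0006]), np.float64(0.07))
22 (array([ 0.0045, -0.0015, -0.0006]), np.float64(0.105))
24 (array([ 0.0059, -0.0019, -0.0006]), np.float64(0.14))
```

```bash
python3 -m crank '{"slide":[[0.0007,0,0],[0.0015,-0.0005,0],[0.002,-0.001,0],[0.003,-0.001,0],[0.003,-0.001,0],[0.003,-0.001,0],[0.003,-0.001,0],[0.003,-0.001,0]],"roll":[0.02,0.035,0.05,0.07,0.07,0.07,0.07,0.07],"grip":[0,0,0,0,0,0,0,0]}'
python3 - <<'E'
from go import *
st()
p=get_image("scene");b=p["frame"][:,:,::-1]
c=b[170:270,150:290]
cv2.imwrite(f"pics/scene4.png",cv2.resize(c,None,fx=5,fy=5,interpolation=cv2.INTER_CUBIC))
for d in(20,22,24,26,28,30):print(d,goal(*push(d,0,z=.102)))
E
```

```text
time_s: 6.7
position: [0.5203, -0.2005, 0.1011]
tool_rot: [[-0.931, 0.365, -0.001], [0.365, 0.931, 0.001], [0.001, 0.0, -1.0]]
ft_force: [-1.7, 0.1, -0.4]
grip_width: 0.0003
t 6.7 p [ 0.5203 -0.2005  0.1011] yaw 158.59 f [-1.73  0.05 -0.39] tilt [ 1.1e-03  4.0e-04 -1.0e+00] w 0.0003 q [ -33.2   29.8   84.3    0.    65.9 -101.8]
20 (array([-0.0002, -0.0003, -0.0009]), np.float64(-0.0))
22 (array([ 0.0012, -0.0009, -0.0009]), np.float64(0.035))
24 (array([ 0.0025, -0.0015, -0.0009]), np.float64(0.07))
26 (array([ 0.0039, -0.002 , -0.0009]), np.float64(0.105))
28 (array([ 0.0053, -0.0024, -0.0009]), np.float64(0.139))
30 (array([ 0.0067, -0.0029, -0.0009]), np.float64(0.174))
```

View pics/scene4.png

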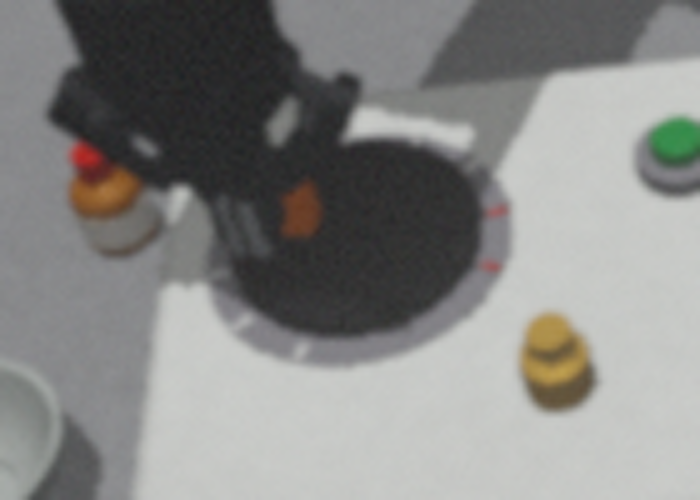

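```bash
cat > lug.py <<'E'
from go import *
def poly(p,d):
    a=np.radians(L0-d);u=np.array([np.cos(a),np.sin(a)]);n=np.array([-u[1],u[0]])
    pts=[proj(p,[*(A+r*u+s*n),z]) for r in(.017,.051) for s in(-.007,.007) for z in(.093,.119)]
    m=np.zeros((400,640),np.uint8);h=cv2.convexHull(np.round(np.array(pts)*16).astype(np.int32));cv2.fillConvexPoly(m,h,1,shift=4);return m>0
def orange(p):
    o=cv2.cvtColor(p["frame"],cv2.COLOR_RGB2HSV);H=o[...,0].astype(int)
    m=(H>3)&(H<=18)&(o[...,1]>110)&(o[...,2]>60);
    D=np.zeros((400,640),np.uint8);c=np.array([proj(p,[*(A+.058*np.array([np.cos(t),np.sin(t)])),z]) for t in np.linspace(0,6.28,40) for z in (.093,.115)]);cv2.fillConvexPoly(D,cv2.convexHull(c.astype(np.int32)),1)
    return m&(D>0)
def est(p,occ=True):
    m=orange(p);V=p["frame"].max(2);dark=(V<105)&~m
    best=[]
    for d in range(-20,150,2):
        q=poly(p,d)
        out=(m&~q).sum();miss=(q&~m&~dark).sum();hid=(q&dark).sum()
        best.append((out+miss+.15*hid,d,int(out),int(miss),int(hid)))
    best.sort();return int(m.sum()),best[:4]
E
python3 - <<'E'
from lug import *
p=pickle.load(open("scene.pkl","rb"));print(est(p));p=pickle.load(open("top.pkl","rb"));print(est(p))
p=get_image("scene");pickle.dump(p,open("s4.pkl","wb"));print(est(p))
m=orange(p);r,c=np.nonzero(m);print(r.min(),r.max(),c.min(),c.max())
E
```

```text
(178, [(np.float64(54.15), -16, 27, 15, 81), (np.float64(55.1), -14, 22, 22, 74), (np.float64(56.05), -18, 30, 13, 87), (np.float64(56.4), 2, 0, 54, 16)])
(118, [(np.float64(35.65), 0, 0, 34, 11), (np.float64(40.8), 2, 6, 33, 12), (np.float64(49.15), 4, 13, 33, 21), (np.float64(54.1), -2, 14, 38, 14)])
(62, [(np.float64(27.0), 20, 0, 0, 180), (np.float64(27.45), 24, 0, 0, 183), (np.float64(27.75), 16, 0, 0, 185), (np.float64(28.05), 22, 0, 0, 187)])
206 216 207 213
```

```bash
python3 -m crank '{"slide":[[0.001,-0.0005,0],[0.002,-0.001,0],[0.0025,-0.0015,0],[0.0025,-0.0015,0],[0.0025,-0.0015,0],[0.0025,-0.0015,0],[0.0025,-0.0015,0],[0.0025,-0.0015,0]],"roll":[0.03,0.05,0.07,0.07,0.07,0.07,0.07,0.07],"grip":[0,0,0,0,0,0,0,0]}'
python3 - <<'E'
from lug import *
st()
p=get_image("scene");b=p["frame"][:,:,::-1]
m=orange(p);r,c=np.nonzero(m);print(m.sum(),r.min(),r.max(),c.min(),c.max(),est(p))
st()
cv2.imwrite(f"pics/scene5.png",cv2.resize(b[170:270,150:290],None,fx=5,fy=5,interpolation=cv2.INTER_CUBIC))
for d in(24,26,28,30):print(d,goal(*push(d,0,z=.102)))
E
```

```text
time_s: 7.6
position: [0.5177, -0.2013, 0.1013]
tool_rot: [[-0.903, 0.429, -0.0], [0.429, 0.903, -0.0], [0.0, -0.0, -1.0]]
ft_force: [1.2, 0.4, -0.1]
grip_width: 0.0002
t 7.6 p [ 0.5177 -0.2013  0.1013] yaw 154.58 f [ 1.17  0.37 -0.15] tilt [ 0. -0. -1.] w 0.0002 q [-33.5  29.6  84.7  -0.   65.7 -98. ]
69 205 216 206 213 (69, [(np.float64(25.95), 20, 0, 0, 173), (np.float64(26.4), 24, 0, 0, 176), (np.float64(26.7), 16, 0, 0, 178), (np.float64(27.0), 22, 0, 0, 180)])
t 7.65 p [ 0.5177 -0.2014  0.1013] yaw 154.58 f [-0.06  0.61 -0.13] tilt [ 0. -0. -1.] w 0.0002 q [-33.5  29.6  84.7  -0.   65.7 -98. ]
24 (array([ 0.0004,  0.0002, -0.0007]), np.float64(-0.0))
26 (array([ 0.0017, -0.0004, -0.0007]), np.float64(0.034))
28 (array([ 0.003 , -0.001 , -0.0007]), np.float64(0.069))
30 (array([ 0.0044, -0.0015, -0.0007]), np.float64(0.104))
```

View pics/scene5.png

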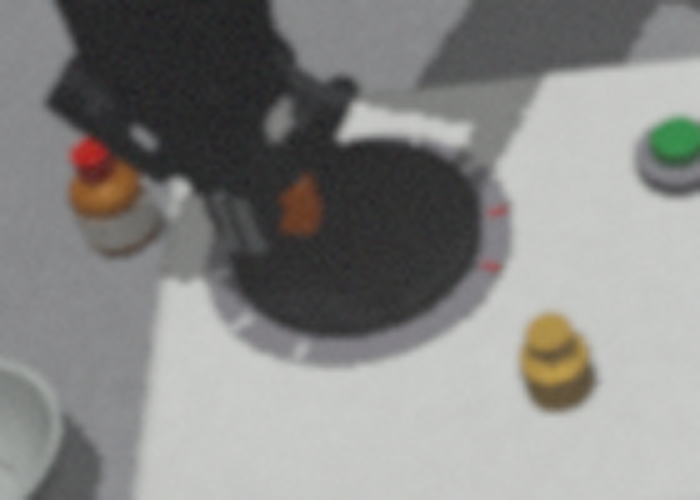

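Run:
```python
from lug import *
p=get_image("scene")
for d in(0,10,20,30):
    r,c=np.nonzero(poly(p,d));print(d,r.min(),r.max(),c.min(),c.max())
    a=np.radians(L0-d);u=np.array([np.cos(a),np.sin(a)]);n=np.array([-u[1],u[0]])
    print([tuple(np.round(proj(p,[*(A+.017*u+s*n),z]),1)) for s in(-.007,.007) for z in(.093,.119)])
im=[pickle.load(open("scene.pkl","rb"))["frame"],p["frame"]]
out=[]
for f in im:
    f=f[:,:,::-1].copy();out.append(cv2.resize(f[195:235,180:235],None,fx=7,fy=7,interpolation=cv2.INTER_NEAREST))
for o in out:
  for d,col in((0,(255,255,0)),(30,(0,255,0))):
    a=np.radians(L0-d);u=np.array([np.cos(a),np.sin(a)]);n=np.array([-u[1],u[0]])
    pts=np.array([proj(p,[*(A+r*u+s*n),.119]) for r,s in((.017,-.007),(.051,-.007),(.051,.007),(.017,.007))]);
    cv2.polylines(o,[((pts-[180,195]+.5)*7).astype(np.int32)],True,col)
cv2.imwrite("pics/cmp5.png",np.hstack(out))
```

```text
0 206 222 194 213
[(np.float64(212.7), np.float64(213.9)), (np.float64(210.0), np.float64(206.1)), (np.float64(213.4), np.float64(218.5)), (np.float64(210.7), np.float64(210.7))]
10 205 219 194 213
[(np.float64(213.2), np.float64(212.9)), (np.float64(210.5), np.float64(205.0)), (np.float64(212.8), np.float64(217.6)), (np.float64(210.1), np.float64(209.8))]
20 204 217 194 214
[(np.float64(214.0), np.float64(211.8)), (np.float64(211.3), np.float64(204.0)), (np.float64(212.4), np.float64(216.6)), (np.float64(209.7), np.float64(208.8))]
30 201 216 195 215
[(np.float64(214.9), np.float64(210.9)), (np.float64(212.3), np.float64(203.0)), (np.float64(212.4), np.float64(215.6)), (np.float64(209.6), np.float64(207.7))]
```

View pics/cmp5.png

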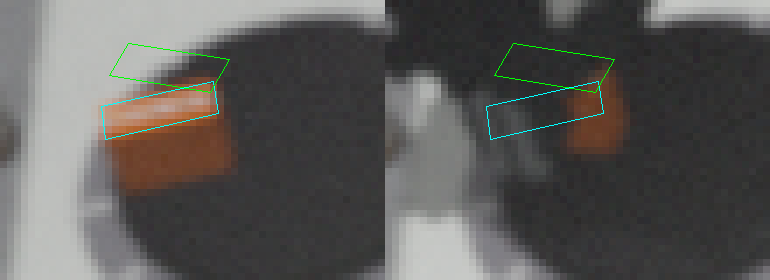

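The lug's lower right corner moved from scene row 219.3 to 216.7, which matches 30°. The first click has snapped at finger model 16–20°, so the model is right to within a few degrees. Next is click 2.

Run:
```python
from go import *
for d in(28,32,36,40,44,47,50):print(d,goal(*push(d,0,z=.102)))
```

```text
28 (array([ 0.003 , -0.001 , -0.0007]), np.float64(0.069))
32 (array([ 0.0058, -0.002 , -0.0007]), np.float64(0.139))
36 (array([ 0.0086, -0.0027, -0.0007]), np.float64(0.209))
40 (array([ 0.0115, -0.0033, -0.0007]), np.float64(0.279))
44 (array([ 0.0144, -0.0037, -0.0007]), np.float64(0.349))
47 (array([ 0.0166, -0.0038, -0.0007]), np.float64(0.401))
50 (array([ 0.0188, -0.0039, -0.0007]), np.float64(0.453))
```

```bash
python3 -m crank '{"slide":[[0.003,-0.001,0],[0.006,-0.002,0],[0.0085,-0.003,0],[0.0115,-0.0035,0],[0.0115,-0.0035,0],[0.0115,-0.0035,0],[0.0115,-0.0035,0],[0.0115,-0.0035,0]],"roll":[0.07,0.14,0.21,0.28,0.28,0.28,0.28,0.28],"grip":[0,0,0,0,0,0,0,0]}'
python3 - <<'E'
from lug import *
st()
p=get_image("scene");b=p["frame"][:,:,::-1]
m=orange(p);r,c=np.nonzero(m);print(m.sum(),r.min(),r.max(),c.min(),c.max())
st()
cv2.imwrite(f"pics/scene6.png",cv2.resize(b[170:270,150:290],None,fx=5,fy=5,interpolation=cv2.INTER_CUBIC))
for d in(40,44,47,50):print(d,goal(*push(d,0,z=.102)))
E
```

```text
time_s: 8.5
position: [0.5057, -0.1995, 0.1013]
tool_rot: [[-0.75, 0.662, -0.0], [0.662, 0.75, 0.0], [0.0, -0.0, -1.0]]
ft_force: [1.2, -0.2, 0.1]
grip_width: 0.0004
t 8.5 p [ 0.5057 -0.1995  0.1013] yaw 138.55 f [ 1.16 -0.19  0.1 ] tilt [ 4.e-04 -1.e-04 -1.e+00] w 0.0004 q [-34.   28.6  86.6  -0.   64.8 -82.6]
92 201 214 206 215
t 8.55 p [ 0.5057 -0.1995  0.1013] yaw 138.55 f [0.05 0.08 0.57] tilt [ 4.e-04 -0.e+00 -1.e+00] w -0.0 q [-34.   28.6  86.6   0.   64.8 -82.6]
40 (array([-0.    ,  0.0002, -0.0007]), np.float64(-0.001))
44 (array([ 0.0026, -0.001 , -0.0007]), np.float64(0.069))
47 (array([ 0.0047, -0.0017, -0.0007]), np.float64(0.121))
50 (array([ 0.0068, -0.0024, -0.0007]), np.float64(0.174))
```

View pics/scene6.png

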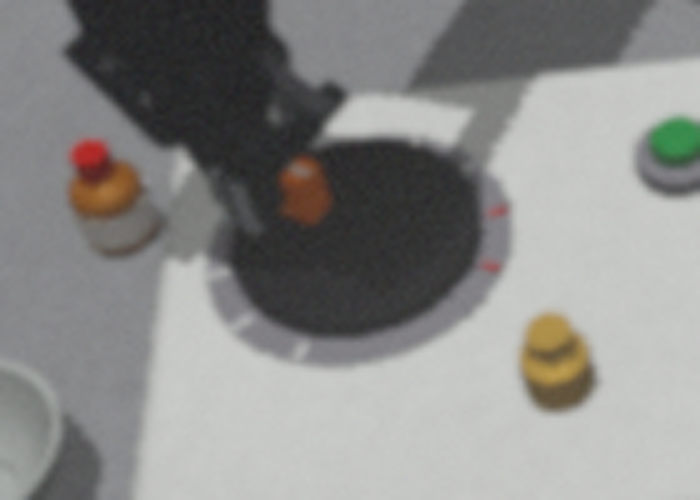

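```bash
cat > ov.py <<'E'
from lug import *
import sys
p=get_image("scene");f=p["frame"][:,:,::-1];o=cv2.resize(f[190:235,180:235],None,fx=7,fy=7,interpolation=cv2.INTER_NEAREST)
out=[o]
for d in map(float,sys.argv[2:]):
    a=np.radians(L0-d);u=np.array([np.cos(a),np.sin(a)]);n=np.array([-u[1],u[0]]);q=o.copy()
    # scene measures ~(+.006,-.001) off at this height: apply as shift
    def P(r,s,z):return (np.array(proj(p,[*(A+np.array([.006,-.001])+r*u+s*n),z]))-[180,190]+.5)*7
    for r in(.017,.051):cv2.polylines(q,[np.array([P(r,-.007,.093),P(r,.007,.093),P(r,.007,.119),P(r,-.007,.119)]).astype(np.int32)],True,(0,255,0) if r<.03 else (255,0,255))
    out.append(q)
while len(out)%2: out.append(o)
h=[np.hstack(out[i:i+2]) for i in range(0,len(out),2)];im=np.vstack(h);k=min(1,600/im.shape[0]);cv2.imwrite(sys.argv[1],cv2.resize(im,None,fx=k,fy=k))
E
python3 ov.py pics/ov6.png 30 45 60
```

```text
(no output)
```

View pics/ov6.png

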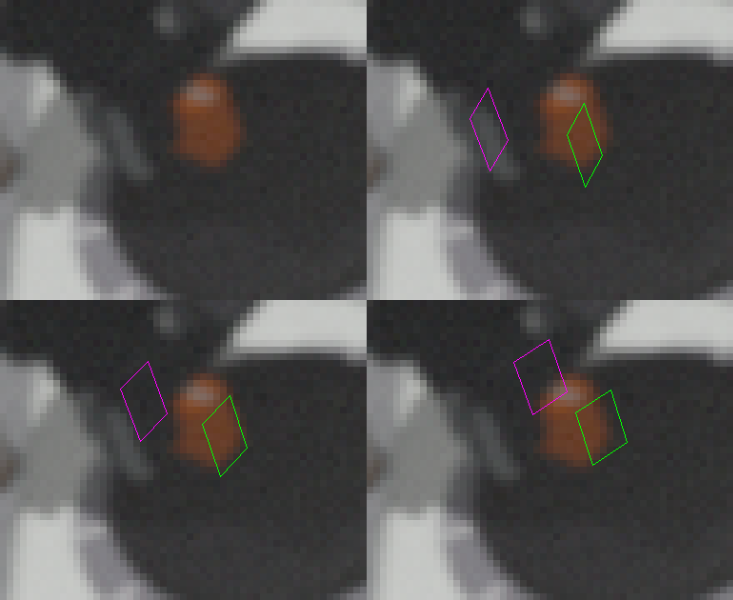

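```bash
cat > fit.py <<'E'
from lug import *
S=8
def soft(p):
    f=p["frame"].astype(float);return np.clip((f[...,0]-f[...,2]-15)/45,0,1)  # orange-ness (white line excluded)
def rend(p,d,sh):
    a=np.radians(L0-d);u=np.array([np.cos(a),np.sin(a)]);n=np.array([-u[1],u[0]])
    pts=np.array([proj(p,[*(A+r*u+s*n),z]) for r in(.017,.051) for s in(-.007,.007) for z in(.093,.119)])+sh
    x0,y0,w,h=185,190,50,45
    m=np.zeros((h*S,w*S),np.uint8);q=((pts+.5-[x0,y0])*S);cv2.fillConvexPoly(m,cv2.convexHull(np.round(q).astype(np.int32)),1)
    return cv2.GaussianBlur(cv2.resize(m.astype(float),(w,h),interpolation=cv2.INTER_AREA),(0,0),.7)
def img(p):return soft(p)[190:235,185:235]
def edges(g,thr=.5):
    # right edge per row, bottom edge per col (last crossing)
    R={};B={}
    for r in range(g.shape[0]):
        k=np.nonzero(g[r]>thr)[0]
        if len(k) and k[-1]<g.shape[1]-1:
            i=k[-1];R[r]=i+(g[r,i]-thr)/(g[r,i]-g[r,i+1])
    for c in range(g.shape[1]):
        k=np.nonzero(g[:,c]>thr)[0]
        if len(k) and k[-1]<g.shape[0]-1:
            i=k[-1];B[c]=i+(g[i,c]-thr)/(g[i,c]-g[i+1,c])
    return R,B
def cost(p,d,sh):
    R,B=edges(img(p));r,b=edges(rend(p,d,sh))
    rk=sorted(R);mid=rk[len(rk)//2]
    e=[min(abs(R[k]-r.get(k,99)),4) for k in rk[2:]]
    ck=sorted(B)[-6:]
    e+=[min(abs(B[k]-b.get(k,99)),4) for k in ck]
    return np.mean(e)
def fit(p,sh):
    c=[(cost(p,d,sh),d) for d in range(-20,150,2)];return sorted(c)[:4]
E
python3 - <<'E'
from fit import *
p0=pickle.load(open("scene.pkl","rb"))
best=min(((cost(p0,d,np.array([a,b])),d,a,b) for d in(-2,0,2) for a in np.arange(-1.5,2,.5) for b in np.arange(-1.5,2.5,.5)));print(best)
sh=np.array(best[2:]);np.save("sh.npy",sh)
print(fit(p0,sh));print(fit(pickle.load(open("s4.pkl","rb")),sh))
p=get_image("scene");pickle.dump(p,open("s6.pkl","wb"));print(fit(p,sh));st()
E
```

```text
(np.float64(0.17301608712833189), 0, np.float64(-0.5), np.float64(0.0))
[(np.float64(0.17301608712833189), 0), (np.float64(0.3775583958679462), 2), (np.float64(0.5198763789426766), -2), (np.float64(0.7463054272545472), 4)]
[(np.float64(0.14109357255797988), 22), (np.float64(0.18817273938090956), 20), (np.float64(0.2535270698840775), 24), (np.float64(0.3557571872658493), 18)]
[(np.float64(0.1220760500796507), 42), (np.float64(0.14791038657160271), 40), (np.float64(0.35161280728406574), 38), (np.float64(0.5202904053943135), 44)]
t 8.65 p [ 0.5057 -0.1995  0.1013] yaw 138.54 f [ 0.63 -0.42 -0.75] tilt [ 2.e-04 -0.e+00 -1.e+00] w -0.0003 q [-34.   28.6  86.6  -0.   64.8 -82.6]
```

```bash
python3 -m crank '{"slide":[[0.001,-0.0005,0],[0.002,-0.001,0],[0.0026,-0.001,0],[0.0026,-0.001,0],[0.0026,-0.001,0],[0.0026,-0.001,0],[0.0026,-0.001,0],[0.0026,-0.001,0]],"roll":[0.03,0.05,0.07,0.07,0.07,0.07,0.07,0.07],"grip":[0,0,0,0,0,0,0,0]}'
cat > chk.py <<'E'
from fit import *
import sys
sh=np.load("sh.npy");F=[]
for i in range(2):
    p=get_image("scene");F.append(observe()["ft_force"])
print("F",np.round(F,1).tolist());print([(round(float(a),2),b) for a,b in fit(p,sh)]);st()
b=p["frame"][:,:,::-1];cv2.imwrite(f"pics/{sys.argv[1]}.png",cv2.resize(b[170:270,150:290],None,fx=5,fy=5,interpolation=cv2.INTER_CUBIC))
for d in map(float,sys.argv[2:]):print(d,goal(*push(d,0,z=.1015)))
E
python3 chk.py s7 47 50 53 56
```

```text
time_s: 9.45
position: [0.5033, -0.1989, 0.1015]
tool_rot: [[-0.701, 0.713, 0.0], [0.713, 0.701, -0.001], [-0.001, -0.0, -1.0]]
ft_force: [3.3, -3.0, -1.0]
grip_width: -0.0
F [[2.3, -4.4, -0.7], [3.3, -4.1, -0.7]]
[(0.1, 44), (0.16, 46), (0.28, 42), (0.33, 48)]
t 9.55 p [ 0.5033 -0.1989  0.1015] yaw 134.52 f [ 3.27 -4.13 -0.7 ] tilt [-6.e-04 -1.e-04 -1.e+00] w -0.0 q [-34.1  28.4  87.   -0.   64.6 -78.6]
47.0 (array([ 0.0024, -0.0008, -0.    ]), np.float64(0.051))
50.0 (array([ 0.0045, -0.0016, -0.    ]), np.float64(0.103))
53.0 (array([ 0.0066, -0.0023, -0.    ]), np.float64(0.156))
56.0 (array([ 0.0087, -0.0028, -0.    ]), np.float64(0.208))
```

View pics/s7.png

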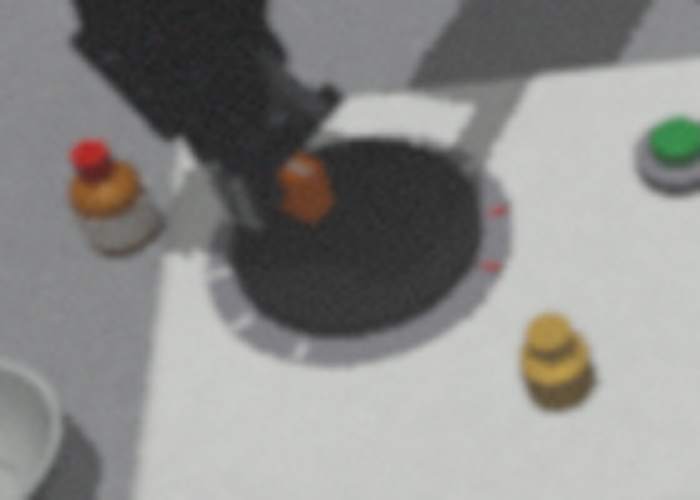

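```bash
python3 -m crank '{"slide":[[0.001,0,0],[0.0024,-0.001,0],[0.0035,-0.001,0],[0.0045,-0.0015,0],[0.0045,-0.0015,0],[0.0045,-0.0015,0],[0.0045,-0.0015,0],[0.0045,-0.0015,0]],"roll":[0.02,0.05,0.08,0.1,0.1,0.1,0.1,0.1],"grip":[0,0,0,0,0,0,0,0]}'
python3 chk.py s8 47 50 53 56
```

```text
time_s: 10.35
position: [0.4989, -0.1962, 0.1012]
tool_rot: [[-0.627, 0.779, -0.0], [0.779, 0.627, 0.0], [0.001, -0.0, -1.0]]
ft_force: [-0.6, -0.2, 0.9]
grip_width: -0.0
F [[0.1, -0.1, 0.4], [0.2, -0.1, 0.2]]
[(0.13, 54), (0.2, 56), (0.4, 58), (0.53, 52)]
t 10.45 p [ 0.4989 -0.1963  0.1012] yaw 128.8 f [ 0.17 -0.05  0.18] tilt [ 4.e-04 -0.e+00 -1.e+00] w -0.0001 q [-34.1  28.   87.8   0.   64.2 -72.9]
47.0 (array([-0.0024,  0.0008, -0.0003]), np.float64(-0.049))
50.0 (array([-0.0004, -0.0002, -0.0003]), np.float64(0.004))
53.0 (array([ 0.0016, -0.0011, -0.0003]), np.float64(0.056))
56.0 (array([ 0.0037, -0.0019, -0.0003]), np.float64(0.108))
```

View pics/s8.png

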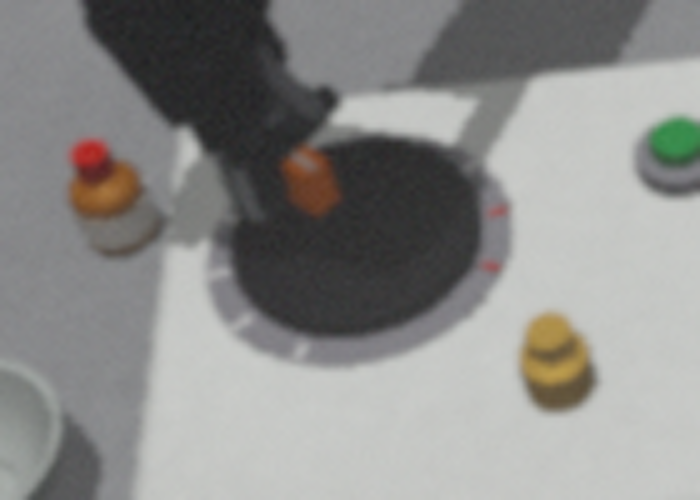

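The force dropped to 0 and the lug jumped ahead of the finger (fit about 55–56°, finger at 50°), so this is click 2. Next is click 3, expected to snap at finger 75–80°.

Run:
```python
from go import *
for d in(55,60,64,68,72,74):print(d,goal(*push(d,0,z=.1015)))
```

```text
55 (array([ 0.003 , -0.0016, -0.0003]), np.float64(0.091))
60 (array([ 0.0065, -0.0027, -0.0003]), np.float64(0.178))
64 (array([ 0.0093, -0.0034, -0.0003]), np.float64(0.248))
68 (array([ 0.0122, -0.0039, -0.0003]), np.float64(0.318))
72 (array([ 0.0151, -0.0041, -0.0003]), np.float64(0.387))
74 (array([ 0.0166, -0.0042, -0.0003]), np.float64(0.422))
```

```bash
python3 -m crank '{"slide":[[0.003,-0.0015,0],[0.0065,-0.0025,0],[0.0095,-0.0035,0],[0.012,-0.004,0],[0.015,-0.004,0],[0.0165,-0.004,0],[0.0165,-0.004,0],[0.0165,-0.004,0]],"roll":[0.09,0.18,0.25,0.32,0.39,0.42,0.42,0.42],"grip":[0,0,0,0,0,0,0,0]}'
python3 chk.py s9 76 78 80 82
```

```text
time_s: 11.25
position: [0.4857, -0.1862, 0.1015]
tool_rot: [[-0.255, 0.967, 0.0], [0.967, 0.255, -0.0], [-0.0, 0.0, -1.0]]
ft_force: [0.9, -2.0, 0.6]
grip_width: 0.0001
F [[1.2, -1.4, 0.5], [1.0, -1.4, 0.9]]
[(0.16, 76), (0.26, 78), (0.52, 74), (0.55, 80)]
t 11.35 p [ 0.4857 -0.1862  0.1014] yaw 104.76 f [ 0.97 -1.42  0.86] tilt [-2.e-04  3.e-04 -1.e+00] w 0.0003 q [-34.   26.7  90.4   0.   62.9 -48.8]
76.0 (array([ 0.0016, -0.0009, -0.0001]), np.float64(0.038))
78.0 (array([ 0.003 , -0.0015, -0.0001]), np.float64(0.073))
80.0 (array([ 0.0043, -0.002 , -0.0001]), np.float64(0.108))
82.0 (array([ 0.0057, -0.0025, -0.0001]), np.float64(0.142))
```

View pics/s9.png

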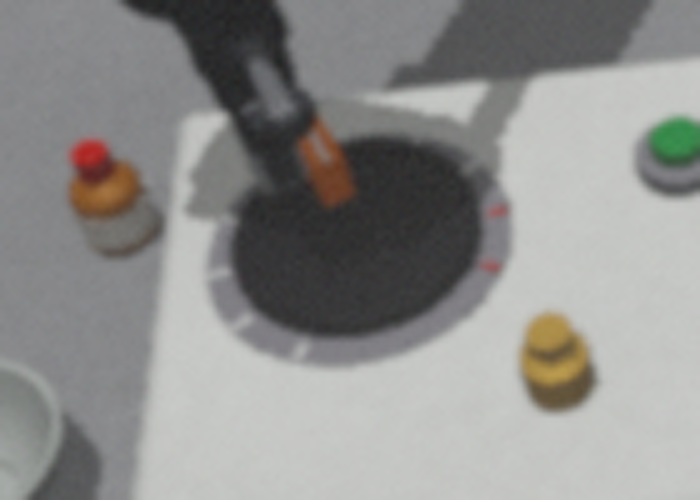

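Lug at about 76° with 1.7 N, just at the tipping point. Nudging on.

```bash
python3 -m crank '{"slide":[[0.001,-0.0005,0],[0.002,-0.001,0],[0.003,-0.0015,0],[0.0043,-0.002,0],[0.0043,-0.002,0],[0.0043,-0.002,0],[0.0043,-0.002,0],[0.0043,-0.002,0]],"roll":[0.03,0.05,0.075,0.11,0.11,0.11,0.11,0.11],"grip":[0,0,0,0,0,0,0,0]}'
python3 chk.py s10 85 90 94 98 102 104
```

```text
time_s: 12.15
position: [0.4823, -0.1823, 0.1012]
tool_rot: [[-0.147, 0.989, -0.0], [0.989, 0.147, 0.0], [0.0, -0.0, -1.0]]
ft_force: [0.5, 0.6, 0.1]
grip_width: 0.0001
F [[-0.1, -0.2, 0.7], [0.2, 0.1, 0.0]]
[(0.23, 86), (0.25, 84), (0.52, 82), (0.72, 88)]
t 12.25 p [ 0.4824 -0.1824  0.1013] yaw 98.44 f [0.2  0.09 0.  ] tilt [ 3.e-04 -3.e-04 -1.e+00] w -0.0001 q [-33.9  26.3  91.1   0.   62.6 -42.3]
85.0 (array([ 0.0032, -0.0012, -0.0002]), np.float64(0.084))
90.0 (array([ 0.0067, -0.0024, -0.0002]), np.float64(0.172))
94.0 (array([ 0.0096, -0.0031, -0.0002]), np.float64(0.241))
98.0 (array([ 0.0125, -0.0036, -0.0002]), np.float64(0.311))
102.0 (array([ 0.0154, -0.0038, -0.0002]), np.float64(0.381))
104.0 (array([ 0.0169, -0.0039, -0.0002]), np.float64(0.416))
```

View pics/s10.png

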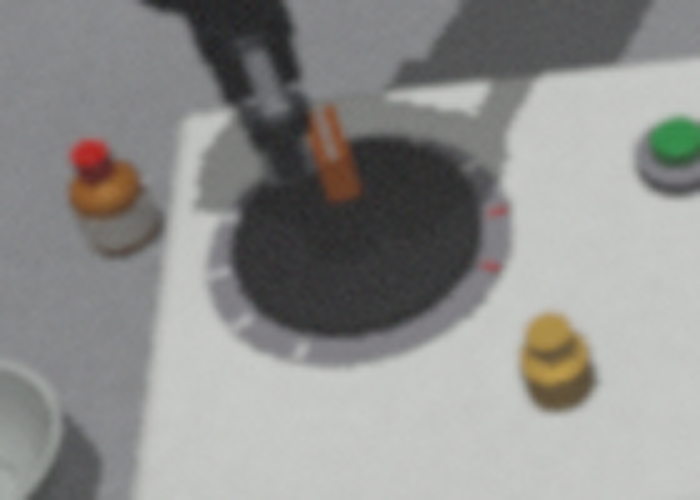

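A gap is open between finger and lug and the fit reads 85° with zero force, so this is click 3. Now click 4.

```bash
python3 -m crank '{"slide":[[0.003,-0.001,0],[0.0065,-0.0025,0],[0.0095,-0.003,0],[0.0125,-0.0035,0],[0.0155,-0.004,0],[0.017,-0.004,0],[0.017,-0.004,0],[0.017,-0.004,0]],"roll":[0.08,0.17,0.24,0.31,0.38,0.42,0.42,0.42],"grip":[0,0,0,0,0,0,0,0]}'
python3 chk.py s11 106 108 110
```

```text
time_s: 13.05
position: [0.4761, -0.1663, 0.1014]
tool_rot: [[0.268, 0.963, 0.0], [0.963, -0.268, 0.0], [0.0, 0.0, -1.0]]
ft_force: [-0.0, -0.7, 0.2]
grip_width: 0.0001
F [[0.7, -1.3, 0.2], [0.7, -1.0, 0.4]]
[(0.16, 106), (0.68, 104), (0.7, 108), (1.19, 102)]
t 13.15 p [ 0.4761 -0.1662  0.1014] yaw 74.41 f [ 0.74 -1.04  0.43] tilt [ 1.e-04  0.e+00 -1.e+00] w -0.0002 q [-32.7  25.4  92.9   0.   61.8 -17.1]
106.0 (array([ 0.0013, -0.0006, -0.0001]), np.float64(0.032))
108.0 (array([ 0.0027, -0.0012, -0.0001]), np.float64(0.066))
110.0 (array([ 0.004 , -0.0017, -0.0001]), np.float64(0.101))
```

View pics/s11.png

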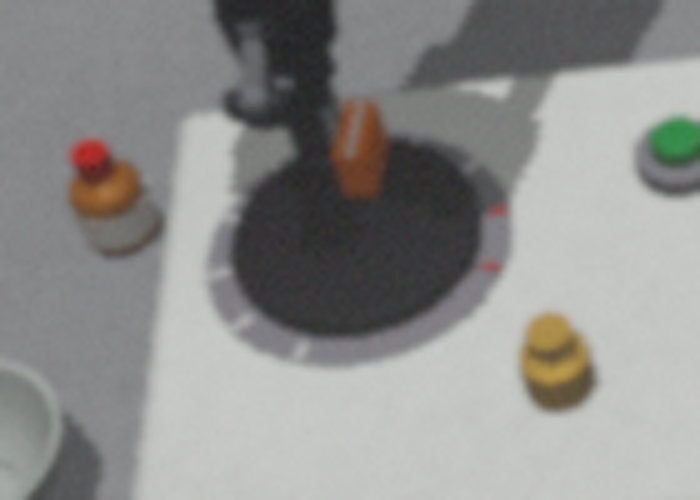

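```bash
python3 -m crank '{"slide":[[0.001,-0.0005,0],[0.002,-0.001,0],[0.003,-0.0015,0],[0.0043,-0.002,0],[0.0043,-0.002,0],[0.0043,-0.002,0],[0.0043,-0.002,0],[0.0043,-0.002,0]],"roll":[0.03,0.05,0.075,0.11,0.11,0.11,0.11,0.11],"grip":[0,0,0,0,0,0,0,0]}'
python3 chk.py s12 106
```

```text
time_s: 13.95
position: [0.4752, -0.1614, 0.1013]
tool_rot: [[0.373, 0.928, -0.0], [0.928, -0.373, 0.0], [0.0, -0.0, -1.0]]
ft_force: [-0.5, 0.3, -0.1]
grip_width: 0.0002
F [[0.8, 1.0, 0.5], [0.1, -0.1, 0.3]]
[(0.23, 114), (0.57, 116), (0.79, 112), (1.22, 118)]
t 14.05 p [ 0.4752 -0.1615  0.1013] yaw 68.07 f [ 0.15 -0.15  0.28] tilt [ 1.e-04 -2.e-04 -1.e+00] w -0.0006 q [-32.3  25.2  93.2   0.   61.6 -10.4]
106.0 (array([-0.0028,  0.0018, -0.0002]), np.float64(-0.079))
```

View pics/s12.png

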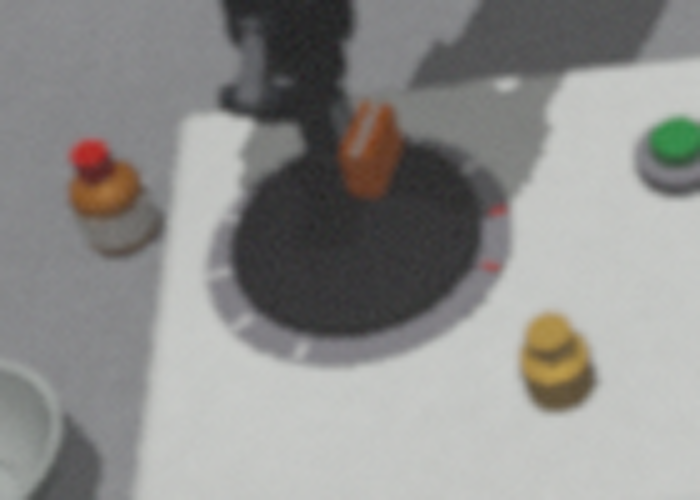

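Snapped: a gap is open, force is zero, and the fit reads 114–116° with the same 4–5° bias as the other clicks. Backing off and lifting.

```bash
python3 -m crank '{"slide":[[-0.005,0,0],[-0.01,0,0],[-0.01,0,-0.02],[-0.01,0,-0.045],[-0.01,0,-0.07],[-0.01,0,-0.09],[-0.01,0,-0.09],[-0.01,0,-0.09]],"roll":[0,0,0,0,0,0,0,0],"grip":[0,0,0,0,0,0,0,0]}' >/dev/null
python3 - <<'E'
from go import *
st();print(goal(.5189,-.0126,.16,68))
E
```

```text
t 14.85 p [ 0.4713 -0.171   0.1909] yaw 68.04 f [0.01 0.61 0.05] tilt [ 0.e+00 -2.e-04 -1.e+00] w 0.0002 q [-33.5  19.   85.9  -0.   75.1 -11.5]
(array([ 0.1647, -0.0151,  0.0309]), np.float64(0.001))
```

```bash
python3 -m crank '{"slide":[[0.03,-0.003,0],[0.07,-0.006,0],[0.11,-0.01,0],[0.145,-0.013,0],[0.165,-0.015,0],[0.165,-0.015,0],[0.165,-0.015,0],[0.165,-0.015,0]],"roll":[0,0,0,0,0,0,0,0],"grip":[0,0,0,0,0,0,0,0]}' >/dev/null
python3 - <<'E'
from fit import *
st();print(goal(.5189,-.0126,.115,68))
sh=np.load("sh.npy")
p=get_image("scene");print(fit(p,sh));b=p["frame"][:,:,::-1];cv2.imwrite("pics/s13.png",cv2.resize(b[110:270,150:360],None,fx=3.7,fy=3.7,interpolation=cv2.INTER_CUBIC))
p=get_image("top");b=p["frame"][:,:,::-1];cv2.imwrite("pics/t13.png",cv2.resize(b[130:290,290:490],None,fx=3.7,fy=3.7,interpolation=cv2.INTER_CUBIC));print(est(p))
E
```

```text
t 15.65 p [ 0.5189 -0.0132  0.1907] yaw 67.99 f [0.94 0.19 1.02] tilt [-4.0e-04 -1.1e-03 -1.0e+00] w 0.0001 q [-14.5  20.7  83.2  -0.   76.2   7.5]
(array([ 0.0005, -0.0002,  0.0757]), np.float64(-0.0))
[(np.float64(0.2418535590863571), 114), (np.float64(0.5935765333820816), 112), (np.float64(0.8009248571636087), 116), (np.float64(1.1718627532895936), 110)]
(0, [(np.float64(36.4), 146, 0, 19, 116), (np.float64(37.15), 148, 0, 19, 121), (np.float64(38.849999999999994), 144, 0, 21, 119), (np.float64(42.55), 142, 0, 25, 117)])
```

View pics/t13.png

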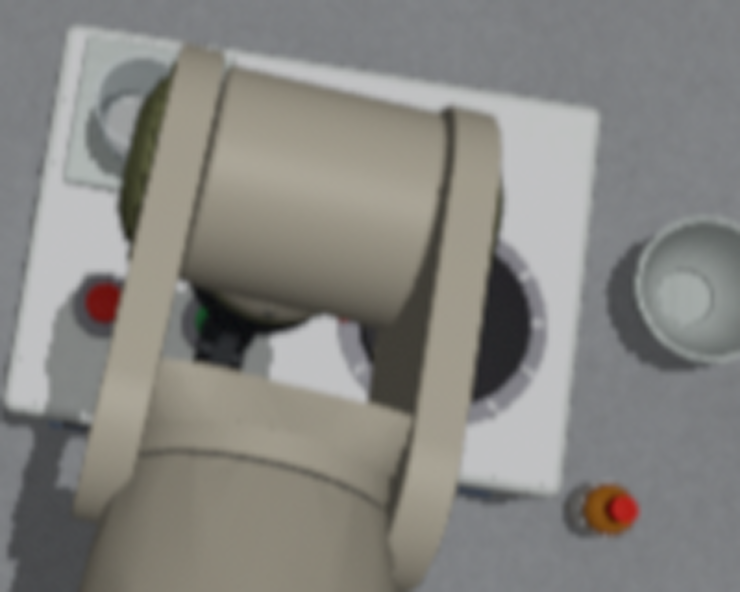

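View pics/s13.png

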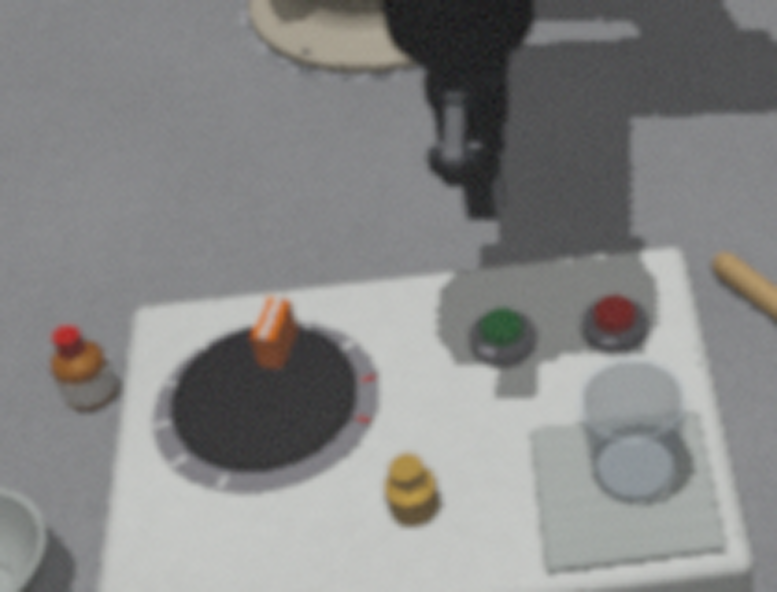

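The unoccluded scene view shows the lug resting towards the robot and slightly left, with a fit of about 114°. I'll clear the arm and confirm from the top before pressing green.

```bash
python3 -m crank '{"slide":[[0.015,-0.035,0],[0.03,-0.075,0],[0.045,-0.115,0],[0.06,-0.155,0],[0.075,-0.19,0],[0.085,-0.22,0],[0.085,-0.22,0],[0.085,-0.22,0]],"roll":[0,0,0,0,0,0,0,0],"grip":[0,0,0,0,0,0,0,0]}' >/dev/null
python3 - <<'E'
from lug import *
st();print(goal(.5189,-.0126,.16,68))
p=get_image("top");pickle.dump(p,open("t14.pkl","wb"));b=p["frame"][:,:,::-1];cv2.imwrite("pics/t14.png",cv2.resize(b[130:290,250:490],None,fx=3.3,fy=3.3,interpolation=cv2.INTER_CUBIC));print(est(p))
m=orange(p);v,u=np.nonzero(m)
for z in(.106,.119):
    W=np.array([atz(p,a,c,z)[:2] for a,c in zip(u,v)]).mean(0);e=W-A;print(W,np.hypot(*e),L0-np.degrees(np.arctan2(e[1],e[0])))
E
```

```text
t 16.55 p [0.3472 0.1486 0.1916] yaw 68.08 f [ 1.08 -0.03  0.81] tilt [ 2.e-04  1.e-03 -1.e+00] w -0.0001 q [  5.1   6.7 102.9  -0.   70.4  27. ]
(array([-0.0855,  0.2194,  0.0318]), np.float64(0.001))
(124, [(np.float64(45.5), 110, 8, 36, 10), (np.float64(46.2), 112, 9, 36, 8), (np.float64(55.4), 114, 17, 36, 16), (np.float64(55.7), 108, 17, 36, 18)])
[ 0.48675381 -0.14604174] 0.033365322528144066 -248.54656049610023
[ 0.48552581 -0.14267782] 0.035899337238713976 -244.3566004114649
```

View pics/t14.png

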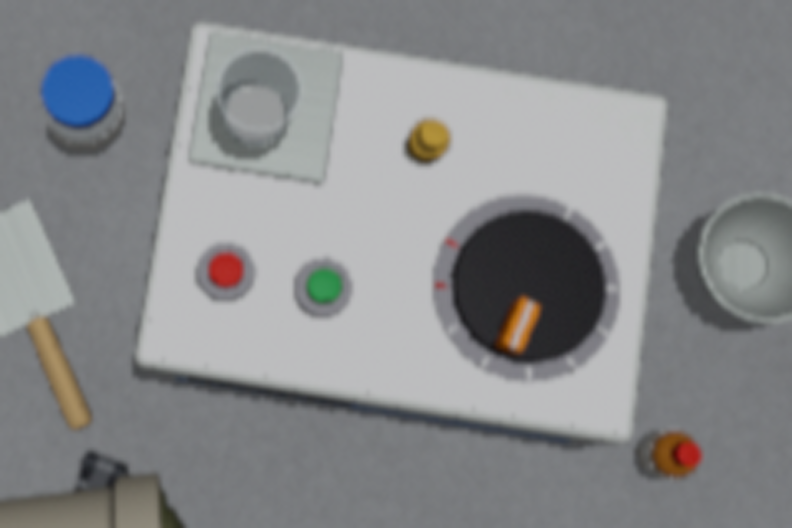

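Run:
```python
from lug import *
from scipy.optimize import minimize
def hull(p,A_,ang,zt=.119):
    a=np.radians(ang);u=np.array([np.cos(a),np.sin(a)]);n=np.array([-u[1],u[0]])
    return np.array([proj(p,[*(A_+r*u+s*n),z]) for r in(.017,.051) for s in(-.007,.007) for z in(.093,zt)])
S=10
def run(p,x0,y0,ang0):
    w=h=60;f=p["frame"][y0:y0+h,x0:x0+w].astype(float)
    g=np.clip((f[...,0]-f[...,2]-10)/50,0,1)
    # add white line: bright & enclosed -> close
    g=cv2.morphologyEx(g,cv2.MORPH_CLOSE,np.ones((3,3)))
    D=np.zeros((h,w),np.uint8);c=np.array([proj(p,[*(A+.056*np.array([np.cos(t),np.sin(t)])),z]) for t in np.linspace(0,6.28,40) for z in (.093,.119)])-[x0,y0];cv2.fillConvexPoly(D,cv2.convexHull(c.astype(np.int32)),1);g=g*D
    def cost(v):
        q=(hull(p,np.array(v[:2]),v[2])+.5-[x0,y0])*S
        m=np.zeros((h*S,w*S),np.uint8);cv2.fillConvexPoly(m,cv2.convexHull(np.round(q*16).astype(np.int32)),1,shift=4)
        m=cv2.GaussianBlur(cv2.resize(m.astype(float),(w,h),interpolation=cv2.INTER_AREA),(0,0),.6)
        return ((m-g)**2).sum()
    b=None
    for da in(-15,-8,0,8,15):
        r=minimize(cost,[*A,ang0+da],method="Nelder-Mead",options=dict(initial_simplex=[[*A,ang0+da],[A[0]+.004,A[1],ang0+da],[A[0],A[1]+.004,ang0+da],[A[0],A[1],ang0+da+8]],xatol=1e-5,fatol=1e-4,maxiter=400))
        if b is None or r.fun<b.fun:b=r
    return np.round(b.x,4),b.fun
t0=pickle.load(open("top.pkl","rb"));t1=pickle.load(open("t14.pkl","rb"));s0=pickle.load(open("scene.pkl","rb"));s1=get_image("scene")
print("top0",run(t0,382,185,-91));print("top1",run(t1,382,185,-91-115));print("sc0",run(s0,190,185,-91));print("sc1",run(s1,190,185,-91-115))
```

```text
top0 (array([  0.5199,  -0.1601, -96.0345]), np.float64(9.166500522770129))
top1 (array([ 5.177000e-01, -1.602000e-01, -2.045386e+02]), np.float64(8.020536122993288))
sc0 (array([  0.5144,  -0.1596, -88.6382]), np.float64(3.7272002618321083))
sc1 (array([ 5.17200e-01, -1.60400e-01, -2.05323e+02]), np.float64(2.454068895339733))
```

Run:
```python
from lug import *
for nm in("top.pkl","t14.pkl"):
    p=pickle.load(open(nm,"rb"));f=p["frame"].astype(np.float32)
    c=np.array([.5172,-.160])
    ang=np.arange(-360,0,1.)
    best=None
    rr=np.arange(.056,.068,.001)
    M=np.zeros((len(rr),len(ang)),np.float32)
    mx=M.copy();my=M.copy()
    for i,r in enumerate(rr):
        for j,a in enumerate(np.radians(ang)):mx[i,j],my[i,j]=proj(p,[c[0]+r*np.cos(a),c[1]+r*np.sin(a),.082])
    W=cv2.remap(f,mx,my,cv2.INTER_CUBIC)
    br=W.min(2)[3:10].mean(0);rd=(W[...,0]-W[...,1])[2:10].mean(0)
    pk=[(int(ang[j]),round(float(br[j]))) for j in range(2,358) if br[j]==br[max(0,j-7):j+8].max() and br[j]-np.median(br)>3]
    print(nm,pk,"red",[(int(ang[j]),round(float(rd[j]))) for j in range(360) if rd[j]==rd[max(0,j-7):j+8].max() and rd[j]>8], np.median(br))
    # white line direction on lug
    o=f[...,:].min(2)
```

```text
top.pkl [(-242, 156), (-212, 158), (-182, 166), (-153, 156), (-122, 150), (-87, 145), (-63, 160), (-32, 157)] red [(-302, 55), (-272, 50), (-92, 45), (-83, 48)] 127.719215
t14.pkl [(-242, 156), (-212, 158), (-182, 166), (-153, 156), (-122, 150), (-92, 154), (-63, 160), (-32, 157)] red [(-302, 55), (-272, 50)] 127.714
```

Result of the check: the ticks lie at -92° - 30°·k, so the fourth click is at -212°. The lug fits at about -205°, which means it stopped some 7° short, held by friction. That is too near the tolerance edge, so I'll nudge it to the tick before pressing green.

Run:
```python
from go import *
st();print(goal(*push(103,0,z=.185)),push(103,0))
```

```text
t 16.65 p [0.3479 0.1482 0.1914] yaw 67.98 f [-0.39 -0.21  0.15] tilt [ 1.e-04  6.e-04 -1.e+00] w 0.0002 q [  5.    6.8 102.8  -0.   70.4  27. ]
(array([-0.2441,  0.2371,  0.0065]), np.float64(-0.133)) (np.float64(0.4762174219081446), np.float64(-0.16698428118805086), 0.1, -284.4)
```

```bash
python3 -m crank '{"slide":[[-0.025,0.025,0],[-0.06,0.06,0],[-0.095,0.095,0],[-0.13,0.13,0],[-0.165,0.16,0],[-0.2,0.195,0],[-0.23,0.225,0],[-0.245,0.237,0]],"roll":[0,-0.02,-0.05,-0.08,-0.1,-0.133,-0.133,-0.133],"grip":[0,0,0,0,0,0,0,0]}' >/dev/null
python3 - <<'E'
from go import *
st();print(goal(*push(103,0,z=.102)))
E
```

```text
t 17.45 p [ 0.4762 -0.1715  0.1906] yaw 75.43 f [ 0.58 -0.35 -0.52] tilt [-4.e-04  2.e-04 -1.e+00] w 0.0004 q [-33.2  19.5  85.2  -0.   75.3 -18.6]
(array([ 0.0044, -0.0012,  0.0886]), np.float64(-0.003))
```

```bash
python3 -m crank '{"slide":[[0,0,0.02],[0,0,0.04],[0,0,0.06],[0,0,0.075],[0,0,0.085],[0,0,0.088],[0,0,0.088],[0,0,0.088]],"roll":[0,0,0,0,0,0,0,0],"grip":[0,0,0,0,0,0,0,0]}' >/dev/null
python3 - <<'E'
from go import *
st()
for d in (105,110,114,116,118,119):print(d,goal(*push(d,0,z=.102)))
E
```

```text
t 18.25 p [ 0.4756 -0.1672  0.1039] yaw 75.67 f [0.25 0.01 0.33] tilt [-4.0e-04  1.1e-03 -1.0e+00] w 0.0002 q [-32.8  25.1  92.8  -0.   62.1 -18.5]
105 (array([ 0.0017, -0.    ,  0.0019]), np.float64(0.036))
110 (array([ 0.0051, -0.0013,  0.0019]), np.float64(0.123))
114 (array([ 0.0079, -0.0021,  0.0019]), np.float64(0.193))
116 (array([ 0.0094, -0.0025,  0.0019]), np.float64(0.228))
118 (array([ 0.0108, -0.0028,  0.0019]), np.float64(0.263))
119 (array([ 0.0115, -0.0029,  0.0019]), np.float64(0.281))
```

```bash
python3 -m crank '{"slide":[[0.002,0,0],[0.005,-0.001,0],[0.008,-0.002,0],[0.0095,-0.0025,0],[0.011,-0.003,0],[0.011,-0.003,0],[0.011,-0.003,0],[0.011,-0.003,0]],"roll":[0.04,0.12,0.19,0.23,0.265,0.265,0.265,0.265],"grip":[0,0,0,0,0,0,0,0]}' 
python3 chk.py s15 119
```

```text
time_s: 19.05
position: [0.4752, -0.1556, 0.1036]
tool_rot: [[0.492, 0.871, 0.0], [0.871, -0.492, -0.0], [0.0, 0.0, -1.0]]
ft_force: [0.6, -0.0, 0.8]
grip_width: 0.0
F [[-0.1, -0.0, 0.1], [-0.1, 0.4, -0.3]]
[(0.28, 120), (0.51, 122), (0.78, 118), (1.12, 124)]
t 19.15 p [ 0.4751 -0.1556  0.1034] yaw 60.51 f [-0.14  0.36 -0.28] tilt [ 1.e-04  2.e-04 -1.e+00] w 0.0 q [-31.7  24.8  93.4   0.   61.8  -2.2]
119.0 (array([0.0005, 0.0003, 0.0019]), np.float64(0.016))
```

View pics/s15.png

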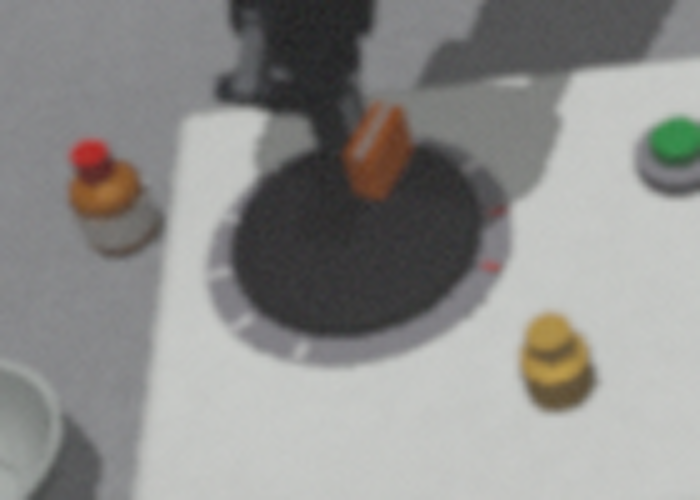

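The lug now fits 120° with no residual force. Backing off, lifting, then moving above green.

```bash
python3 -m crank '{"slide":[[-0.005,0,0],[-0.01,0,0],[-0.01,0,-0.02],[-0.01,0,-0.045],[-0.01,0,-0.07],[-0.01,0,-0.08],[-0.01,0,-0.08],[-0.01,0,-0.08]],"roll":[0,0,0,0,0,0,0,0],"grip":[0,0,0,0,0,0,0,0]}' >/dev/null
python3 chk.py s16 119
python3 - <<'E'
from go import *
st();print(goal(.5189,-.0126,.18,60.5))
E
```

```text
F [[-0.8, -0.8, -0.9], [-0.9, -0.1, -0.2]]
[(0.26, 120), (0.52, 122), (0.77, 118), (1.13, 124)]
t 20.05 p [ 0.4697 -0.164   0.1821] yaw 60.49 f [-0.94 -0.11 -0.2 ] tilt [ 1.0e-04 -2.4e-03 -1.0e+00] w 0.0003 q [-32.9  19.2  87.2  -0.   73.8  -3.4]
119.0 (array([0.0105, 0.0011, 0.0806]), np.float64(0.016))
t 20.05 p [ 0.4697 -0.164   0.1821] yaw 60.49 f [-0.94 -0.11 -0.2 ] tilt [ 1.0e-04 -2.4e-03 -1.0e+00] w 0.0003 q [-32.9  19.2  87.2  -0.   73.8  -3.4]
(array([ 0.156 , -0.0318,  0.0022]), np.float64(-0.0))
```

Released, the lug stays at 120°. Moving above green.

```bash
python3 -m crank '{"slide":[[0.03,-0.006,0],[0.07,-0.014,0],[0.11,-0.022,0],[0.145,-0.03,0],[0.156,-0.032,0],[0.156,-0.032,0.02],[0.156,-0.032,0.045],[0.156,-0.032,0.045]],"roll":[0,0,0,0,0,0,0,0],"grip":[0,0,0,0,0,0,0,0]}' >/dev/null
python3 chk.py s17
python3 - <<'E'
from go import *
print(goal(.5189,-.0126,.105,60.5),goal(.5189,-.0126,.09,60.5))
p=get_image("scene");b=p["frame"][:,:,::-1];cv2.imwrite("pics/s17b.png",cv2.resize(b[140:240,230:370],None,fx=5,fy=5,interpolation=cv2.INTER_CUBIC))
E
```

```text
F [[-0.1, 0.6, -0.3], [-0.1, 0.5, 0.7]]
[(0.3, 120), (0.6, 118), (0.74, 122), (1.35, 124)]
t 20.95 p [ 0.5191 -0.0132  0.1383] yaw 60.47 f [-0.1   0.5   0.69] tilt [-4.e-04 -1.e-03 -1.e+00] w -0.0001 q [-14.5  24.   87.7  -0.   68.4  15. ]
(array([ 0.0004, -0.0004,  0.0333]), np.float64(-0.001)) (array([ 0.0004, -0.0004,  0.0483]), np.float64(-0.001))
```

View pics/s17b.png

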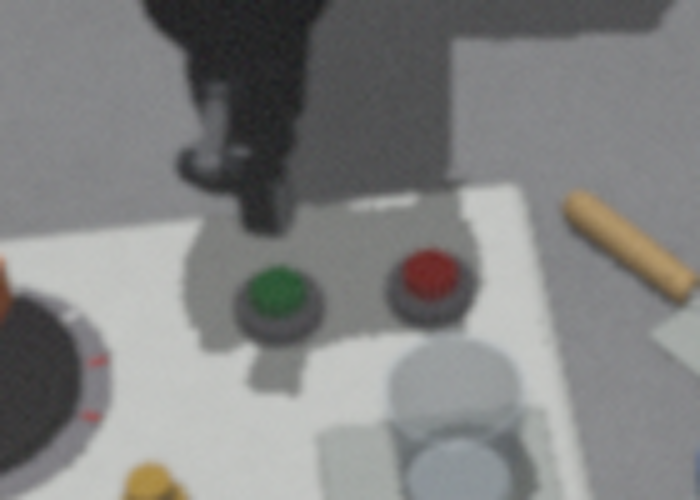

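```bash
python3 -m crank '{"slide":[[0,0,0.01],[0,0,0.02],[0,0,0.03],[0,0,0.036],[0,0,0.04],[0,0,0.042],[0,0,0.042],[0,0,0.042]],"roll":[0,0,0,0,0,0,0,0],"grip":[0,0,0,0,0,0,0,0]}'
```

```text
time_s: 21.8
position: [0.519, -0.0127, 0.0966]
tool_rot: [[0.492, 0.87, -0.0], [0.87, -0.492, -0.0], [-0.0, -0.0, -1.0]]
ft_force: [-3.3, 0.2, 5.0]
grip_width: -0.0001
```

```bash
python3 -m crank '{"slide":[[0,0,0.001],[0,0,0.002],[0,0,0.003],[0,0,0.003],[0,0,0.003],[0,0,0.003],[0,0,0.003],[0,0,0.003]],"roll":[0,0,0,0,0,0,0,0],"grip":[0,0,0,0,0,0,0,0]}'
python3 -c "
from go import *
get_image('scene');st()"
```

```text
time_s: 22.6
position: [0.5193, -0.0127, 0.0957]
tool_rot: [[0.492, 0.87, 0.002], [0.87, -0.492, -0.001], [0.0, 0.002, -1.0]]
ft_force: [-9.3, 0.8, 25.8]
grip_width: -0.0001
t 22.65 p [ 0.5193 -0.0127  0.0957] yaw 60.51 f [-10.55   1.42  26.38] tilt [ 4.0e-04  2.3e-03 -1.0e+00] w 0.0 q [-14.5  27.   91.   -0.   61.9  15. ]
```

Bottomed out hard at z 0.0957 (26 N). Retracting in steps to see the spring's profile and confirm the press.

```bash
for i in 1; do python3 -m crank '{"slide":[[0,0,-0.001],[0,0,-0.003],[0,0,-0.0045],[0,0,-0.0045],[0,0,-0.0045],[0,0,-0.0045],[0,0,-0.0045],[0,0,-0.0045]],"roll":[0,0,0,0,0,0,0,0],"grip":[0,0,0,0,0,0,0,0]}'; done; python3 -m crank '{"slide":[[0,0,-0.001],[0,0,-0.002],[0,0,-0.002],[0,0,-0.002],[0,0,-0.002],[0,0,-0.002],[0,0,-0.002],[0,0,-0.002]],"roll":[0,0,0,0,0,0,0,0],"grip":[0,0,0,0,0,0,0,0]}'
```

```text
time_s: 23.45
position: [0.5193, -0.0127, 0.0978]
tool_rot: [[0.493, 0.87, 0.0], [0.87, -0.493, 0.0], [0.0, 0.0, -1.0]]
ft_force: [-2.0, 0.3, 4.0]
grip_width: -0.0001
time_s: 24.25
position: [0.5192, -0.0127, 0.0998]
tool_rot: [[0.493, 0.87, 0.0], [0.87, -0.493, -0.0], [0.0, 0.0, -1.0]]
ft_force: [0.4, 0.4, 3.0]
grip_width: 0.0004
```

The spring profile (5 N at 0.0966, 4 N at 0.0978, 3 N at 0.0998) confirms a full press on the cap. Lifting clear for the final check.

```bash
python3 -m crank '{"slide":[[0,0,-0.01],[0,0,-0.03],[0,0,-0.055],[0,0,-0.08],[0,0,-0.09],[0,0,-0.09],[0,0,-0.09],[0,0,-0.09]],"roll":[0,0,0,0,0,0,0,0],"grip":[0,0,0,0,0,0,0,0]}' >/dev/null
python3 - <<'E'
from go import *
st();print(goal(.3479,.1482,.19,60.5))
E
```

```text
t 25.05 p [ 0.5186 -0.0126  0.1886] yaw 60.49 f [ 0.61 -0.29  0.53] tilt [-7.0e-04 -2.3e-03 -1.0e+00] w -0.0001 q [-14.5  20.8  83.4  -0.   75.9  15. ]
(array([ 0.0559, -0.2278, -0.0009]), np.float64(-0.0))
```

```bash
python3 -m crank '{"slide":[[0.008,-0.035,0],[0.018,-0.075,0],[0.028,-0.115,0],[0.038,-0.155,0],[0.048,-0.195,0],[0.056,-0.228,0],[0.056,-0.228,0],[0.056,-0.228,0]],"roll":[0,0,0,0,0,0,0,0],"grip":[0,0,0,0,0,0,0,0]}' >/dev/null
python3 chk.py s20
python3 - <<'E'
from meas import *
p=get_image("top");b=p["frame"][:,:,::-1];cv2.imwrite("pics/t20.png",cv2.resize(b[130:290,230:490],None,fx=3,fy=3,interpolation=cv2.INTER_CUBIC))
from lug import est;print(est(p))
p2=get_image("scene")
for n,q in(("top",p),("scene",p2)):
    c0=cents(pickle.load(open(n+".pkl","rb")));c1=cents(q)
    for k in("green","red"):print(n,k,c0[k][:2],c1[k][:2])
E
```

```text
F [[0.3, -0.3, 0.4], [0.1, -0.4, -0.3]]
[(0.25, 120), (0.57, 118), (0.76, 122), (1.38, 124)]
t 25.95 p [0.3489 0.1479 0.1895] yaw 60.46 f [ 0.09 -0.36 -0.25] tilt [-4.e-04 -3.e-04 -1.e+00] w -0.0002 q [  4.9   7.  102.9  -0.   70.1  34.5]
(117, [(np.float64(42.9), 118, 5, 37, 6), (np.float64(47.1), 116, 8, 37, 14), (np.float64(55.85), 120, 16, 37, 19), (np.float64(56.15), 114, 16, 37, 21)])
top green [(72, array([347.83, 216.1 ]))] [(73, array([347.77, 216.11]))]
top red [(73, array([317.99, 211.44])), (39, array([458.  , 267.28]))] [(74, array([318. , 211.5])), (39, array([458.  , 267.28]))]
scene green [(50, array([285.08, 197.48]))] [(50, array([285.08, 197.48]))]
scene red [(53, array([315.72, 194.04])), (24, array([167.33, 200.88]))] [(52, array([315.67, 194.13])), (26, array([167.5, 201. ]))]
```

View pics/t20.png

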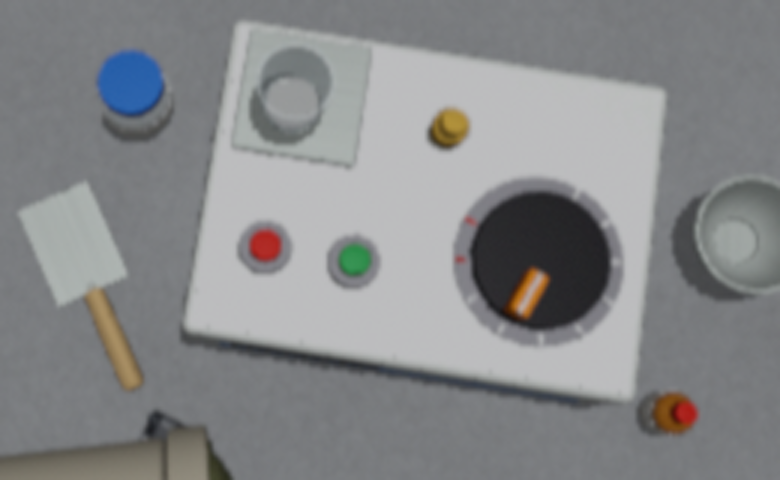

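The lug points at the fourth tick (scene fit 120°, top fit 118°). Both buttons are up, with pixel positions unchanged, and the bystanders are where they were. Handing in.

```bash
python3 -c "
from rig import *
print(close_job())"
```

```text
the job is handed in; nothing more can be done
None
```

The dial now rests four clicks clockwise of its start, and the green button has been pressed fully and is up again. I handed the job in at about 26 s of the 48 s allowed.

- **Dial:** I pushed the lug round with the closed fingers, one click at a time. After the fourth snap a clear top view showed it had stopped about 7° short (around 113°, close to the tolerance edge). I nudged it on to the tick before touching green. At the end the scene camera read 120° and the coarser top camera 118°, so the two differ slightly but both are well inside the window.
- **Green button:** It bottomed out at 26 N, and the force eased steadily as I backed off, as it would with a spring. It is back at its starting pixel position.
- **Other checks:** Red and the vial's cap are at their starting pixel positions. The other bystanders look unmoved by eye; I did not measure them. The arm stands clear of everything.
- **Disagreement:** My angle estimates read 5–8° below 30° per click on the way round. That was probably the dial stopping short of each click, as it did on the fourth.

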